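# Hang the tray brackets on the assembly bench and start the line

## Task

Hook every tray bracket that stands on the bench into a slot of the frame of four uprights, one to a slot and in any slots, and press each down until it snaps home under the catches. When all are locked, flip the clear guard on the start station fully up so that it stays, press the green button beneath it fully down and let go, then fold the guard down shut again. Leave the other things on the bench where they are.

Things in the scene. Friction and masses are not known exactly. Their poses are not given: they have to be found in the camera images.
- bracket1_grip (a point): tray bracket of plain aluminium standing on the bench, 134 mm long, 87 mm tall, 0.22 kg; all alike, one may be missing. Point: middle of the place to grip, on the web (upright plate 12 mm thick, along x from -42 to +59 mm of the point, top 15 mm above it, underside 35 mm below it). x runs towards the hook, z up. Press pad on top: x=+42 to +68, 20 mm wide, its flat top 52 mm above the point.
- bracket2_grip (a point): like bracket1. Its front lip: x=-50 to -42 mm, 40 mm wide, top 21 mm above the point. Back: a spine, back face at x=+68, with a heel bar 48 mm wide at the foot and two 4 mm thick ears at the top (x=+59 to +67, 48 mm over both, undersides 40 mm above the point).
- bracket3_grip (a point): like bracket1. The hook of all of them: behind the back face (x=+68 mm) a neck 10 mm wide and 10 mm high reaches back 16 mm, its bottom 40 mm above the point; its last 9 mm are turned down 20 mm below the neck.
- bracket4_grip (a point): like bracket1.
- slot1 (a point): bottom edge of the slot in the right-hand upright, mid-width, in the front face (towards the robot). x points into the slot, away from the robot; y left, z up. Slot 16 mm wide, 44 mm high, upwards from here; free space behind. The hook goes in level with the bracket 20 to 34 mm (best 27) above its final height. Locked: neck on this edge, grip point 68 mm in front of (-x) and about 42 mm below this point (it droops a little).
- slot2 (a point): the same in the second upright from the right, 125 mm from its neighbours. Lowered after entering, the ears come to rest on two sprung catches (steel noses beside the slot, in front of the plate, black housings) with the bracket 13 mm above its final height; let go there, it hangs safely by its hook. 5 to 10 N down on the press pad (bracket released) then snaps it home, and it stays locked.
- slot3 (a point): the same in the third upright from the right. All uprights: grey steel plates 5 mm thick, 84 mm wide (56 below the slot), top 60 mm above this point, on one aluminium foot 470 mm long and 30 mm high that reaches 25 mm in front of the plates.
- slot4 (a point): the same in the left-hand upright.
- guard (a joint): hinge of the clear plastic guard over the button, in rad: 0 shut (lying level), 1.95 fully open (stop; stands up and leans back). Friction holds it at any angle; turning it takes about 1 to 2 N at the tongue.
- guard_hinge (a point): middle of the guard's hinge line, on the start station: a grey box 120 x 100 mm, 60 mm tall; the hinge is 40 mm above the box's top, along y of this frame, near the box's far edge. x points away from the side where the guard opens (the tongue lies to -x), z up. The guard plate reaches 100 mm from the hinge, 76 mm wide, skirts hanging 26 mm below it.
- guard_tongue (a point): place to pinch the guard: middle of a black tongue 18 mm wide (y), 10 mm thick (z), sticking out 36 mm from the guard's edge (this point is 26 mm out from the guard's edge, 126 mm from the hinge, at z=+1 mm). Its frame turns with the guard: x towards the hinge. Pinched at its 18 mm sides it pivots between the fingers while the guard swings.
- start_top (a point): centre of the top of the green push button, 32 mm across, on top of the station under the guard, 60 mm from the hinge towards the tongue's side and about 17 mm lower than the hinge; z up.
- driver: bystander, to be left alone: orange electric screwdriver, 210 mm long
- screen: bystander, to be left alone: white screen panel 170 x 250 mm
- back_cover: bystander, to be left alone: black cover shell 170 x 250 mm
- flux: bystander, to be left alone: small bottle 40 mm across, 85 mm tall
- spudger: bystander, to be left alone: black flat stick 150 mm long
- battery: bystander, to be left alone: flat battery pack 70 x 110 mm
- start (a joint): travel of the button in m: 0 out, 0.007 fully down (about 5 N; springs back when let go).
There are look-alikes about, which are no part of the job. What is shaped like the part that bears bracket4_grip but turquoise is not meant.

How it is judged:
By the outcome, as a careful person would: the job done as asked, in the order asked, and still so for the second after the job is handed in, with the robot touching nothing.
Of bracket1, bracket2, bracket3, bracket4 only 3 to 4 are there at a start; the rules pass over those that are not, and their reading is None.
At some moment in a run one of bracket1, bracket2, bracket3, bracket4 may be knocked a few centimetres aside while the robot is not near it.
It also fails if it takes over 210 s, if anything falls off the work surface, if the arm or the gripper's body presses on something with over 40 N, if the wrist force passes 120 N, or if a joint passes its speed limit or range.

## Robot

A 6-joint arm with a two-finger parallel gripper is mounted at the origin on the work surface. World frame = base frame: x ahead of the robot, y to its left, z up, the work surface at z = 0. Lengths are in m, angles in rad, forces in N, time in s.
With the tool pointing down it reaches from about 0.325 to 0.775 m from the base axis. Payload 9.3 kg.
Tool frame: the origin (TCP) lies at the very end of the fingers, on their centre line; the grasp point (between the pads) lies 19 mm behind it; z points along the fingers, y is the line along which they close (so a half turn about z gives the same grasp; the last joint's range is limited). The gripper opens to 85 mm and grips with 20 to 120 N. Pads are 22 mm wide; open, the fingers measure 114 mm over their backs; the gripper's body (76 mm by 85 mm) begins 54 mm behind the grasp point. The pads swing forward as they close: fully open they stand 13 mm farther back than shut.
Start: joints at [1.157, 0.259, 0.021, 1.334, 0, 1.418], TCP at [0.142, 0.531, 0.231] pointing down, gripper open.
Joint ranges: [-3.04, 3.04], [-0.91, 1.82], [-1.04, 1.36], [-1.92, 1.95], [-1.52, 1.45], [-3.14, 3.14]. Speed limits (rad/s): [2.22, 2.22, 2.79, 3.14, 3.14, 3.14].

## Interface

Orientations are given as a unit quaternion [w, x, y, z].
In Python, from station import bot gives the robot as it stands. The module is installed in compiled form; this text tells all that it offers.
- The arm moves only by the tool carry_out, never from a script. Its argument "deltas" is a list of rows, each a list of 5 numbers: the opening, from 0 (shut) to 1 (fully open), then the shift along the tool's x, y, z in mm, then the turn about the tool's z in degrees. In form: [[hand, tx, ty, tz, turn], ...]. A call has 1 to 12 rows; each row shifts and turns the commanded pose from where the row before left it, along the tool's axes as they then stand; what a row does not reach is not made up. A row lasts 1/12 s, in which the tool goes at most 41.7 mm and 7.16 degrees, less where a joint would pass 70% of its speed; a pose out of reach is approached as far as the arm can. A call is refused whole if a number of a shift passes 41.7 or a number of a turn 7.16, either way. A call with a gripper value outside its range is refused whole. The fingers move at their own pace and stop on an object; "force" is the grip in N (left out, the last holds). Time passes only in rows, so rows that do not move let the fingers close. It gives the time, the measured TCP pose, the force, the opening and the grip force at its end, in the units of the state.
- bot.read_state(): the state, without advancing time (a new reading comes with each control period).
- bot.snapshot(name): name is "scene" or "side" or "wrist"; returns the picture (420x560x3 uint8, red, green, blue); there is no depth.
- bot.camera_params(name): a dict with "mtx" (3x3 intrinsics, pixels), "rvec" (rotation vector, rad) and "tvec" (3), from world to camera coordinates, as OpenCV has them. Camera axes: x right, y down, z forward; pixel columns grow to the right and rows downward; lengths in m; the calibration is good to about 2 mm. A picture is of the moment at which its call begins: read the wrist's pose just before it. camera_params takes no time and is no camera call; for the wrist camera it gives the pose at the moment of the call.
- bot.finish_job(): hands the job in; it is judged then, once.
Trained networks look in the newest picture that a camera, given by its name, has taken for a name from the list of things; names that differ only in an ending like _2 or _b are one class to them, and where a whole thing is asked for, a point or a joint stands for the part that bears it (a point fixed in the world has none). Each returns a list of dicts, best first, with "p" (0 to 1); they miss things now and then, are a little off and sometimes report something else, mostly with a low value. They report only what shows in the picture. A call takes as long as a camera call. They do not tell look-alikes from the thing itself.
- bot.search_frame(label, camera): "box" ([left, top, width, height] in pixels, round what is visible of it).
- bot.regions_of(label, camera): "pixels" (420x560 bool, what is visible of it) and "box" ([left, top, width, height] in pixels, round what is visible of it).
The state is a dict: "time_s": time; "joint_pos": joint angles; "joint_vel": joint speeds; "effort": joint torques, N m; "tcp_pos": TCP position; "ee_rot": TCP orientation; "contact_force": force on the tool from outside, world axes, zero at the start; "wrist_torque": the same for the moment, N m; "finger_gap": finger opening in m; "grip_force": force on a finger pad.
Only numpy, scipy, OpenCV 4.12 (cv2) and the standard library are available. Lean on these libraries where they do the work, as an engineer would, in place of code of your own. Each camera call takes 0.05 s, during which the arm holds its last target. There are 200 camera calls.

## Working session

There is one attempt and no reset: what is moved stays moved. The work goes in short steps, Python scripts to look and compute and a tool call to move; the robot and the scene stay as the last step left them, time stands still between calls to the robot, and variables do not carry over. Pictures are saved under pics/ and viewed, at most 14 in all, crops included, and the job is handed in when it is done.

Besides the shell and the picture viewer there is one more tool, called after "Emit:" as name(argument=value, ...), one argument or row to a line, values as JSON. carry_out: Moves the arm, as the interface text tells. Its arguments: {"type":"object","properties":{"deltas":{"type":"array","items":{"type":"array","items":{"type":"number"}}},"force":{"type":"number"}},"required":["deltas"]}

```bash
mkdir -p pics; cat > h.py <<'E'
import numpy as np,cv2
from scipy.spatial.transform import Rotation as R
from station import bot
def save(n,im,box=None,s=1):
    if box: im=im[box[1]:box[3],box[0]:box[2]]
    im=cv2.resize(im,None,fx=s,fy=s,interpolation=cv2.INTER_CUBIC)
    cv2.imwrite('pics/'+n+'.png',im[:,:,::-1])
def cam(n):
    c=bot.camera_params(n);return np.array(c['mtx'],float),cv2.Rodrigues(np.array(c['rvec'],float))[0],np.array(c['tvec'],float).ravel()
def proj(P,c):
    M,Q,t=c;p=(np.atleast_2d(P)@Q.T+t)@M.T;return p[:,:2]/p[:,2:]
def ray(uv,c,z):
    M,Q,t=c;o=-Q.T@t;d=Q.T@np.linalg.solve(M,[uv[0],uv[1],1.]);return o+d*(z-o[2])/d[2]
def tri(uv1,c1,uv2,c2):
    A=[]
    for uv,(M,Q,t) in((uv1,c1),(uv2,c2)):
        P=M@np.c_[Q,t];A+=[uv[0]*P[2]-P[0],uv[1]*P[2]-P[1]]
    X=np.linalg.svd(np.array(A))[2][-1];return X[:3]/X[3]
E
python3 - <<'E'
from h import *
s=bot.read_state();print(s)
ims=[]
for n in('scene','side','wrist'):
    im=bot.snapshot(n);np.save('pics/'+n,im);save(n+'0',im,s=1.4)
    M,Q,t=cam(n);print(n,-Q.T@t,Q[2],M[0,0])
    for l in('bracket1_grip','guard','slot1'):
        try:
            for r in bot.search_frame(l,n):print(l,np.round(r['box']),round(r['p'],2))
        except Exception as e:print(l,e)
E
```

```text
{'time_s': 0.0, 'joint_pos': array([ 1.15739685e+00,  2.59192648e-01,  2.07344565e-02,  1.33371100e+00,
       -1.32416582e-05,  1.41816613e+00]), 'joint_vel': array([ 0.00041685, -0.00141264,  0.0004135 ,  0.00175886, -0.00023366,
        0.00039043]), 'effort': array([-7.15600181e-04, -5.55641198e+01,  3.44535434e+01,  1.37452385e-02,
       -2.04827520e-04,  1.56215214e-05]), 'tcp_pos': array([0.14170653, 0.53112319, 0.23065518]), 'ee_rot': array([-1.85329730e-04,  1.30015496e-01,  9.91511724e-01, -6.60972439e-04]), 'contact_force': array([-0.95470944, -1.20589241, -0.57750108]), 'wrist_torque': array([ 0.01271318, -0.00400871,  0.00684408]), 'grip_force': 0.0, 'finger_gap': 0.08494201721248351}
scene [ 1.23220486 -0.01382452  1.05381405] [-0.64213092 -0.00788487 -0.76655444] 379.468207190857
bracket1_grip [233. 203.  13.  19.] 0.78
guard [385. 194.  26.  38.] 0.78
slot1 [207. 226. 175.  76.] 0.85
side [-0.06000793 -0.83333262  1.02420253] [ 0.41872078  0.60647604 -0.67591399] 417.451390286829
bracket1_grip [276. 250.  39.  42.] 0.95
guard [189. 164.  41.  21.] 0.88
slot1 [265. 132.  92. 135.] 0.75
slot1 [264. 202.  21.  25.] 0.39
wrist [0.07100868 0.5506387  0.37476572] [ 0.27891415 -0.07524964 -0.95736325] 298.6396458497746
```

View pics/scene0.png

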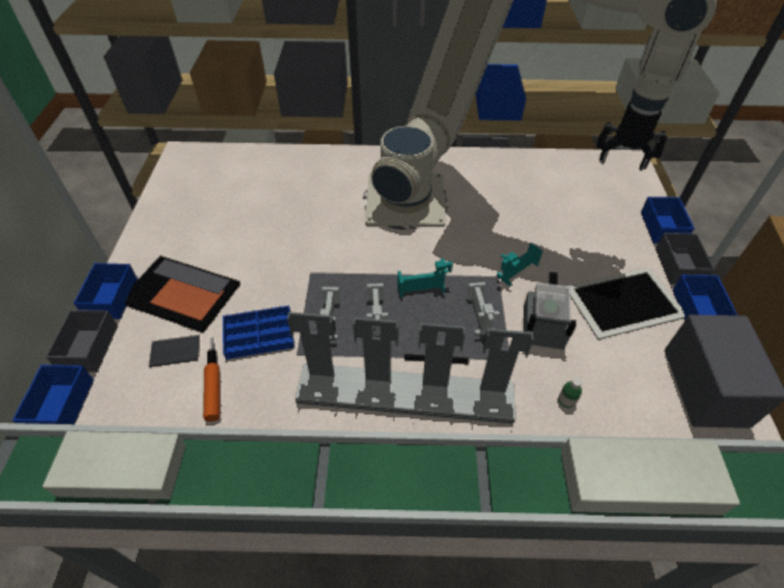

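View pics/side0.png

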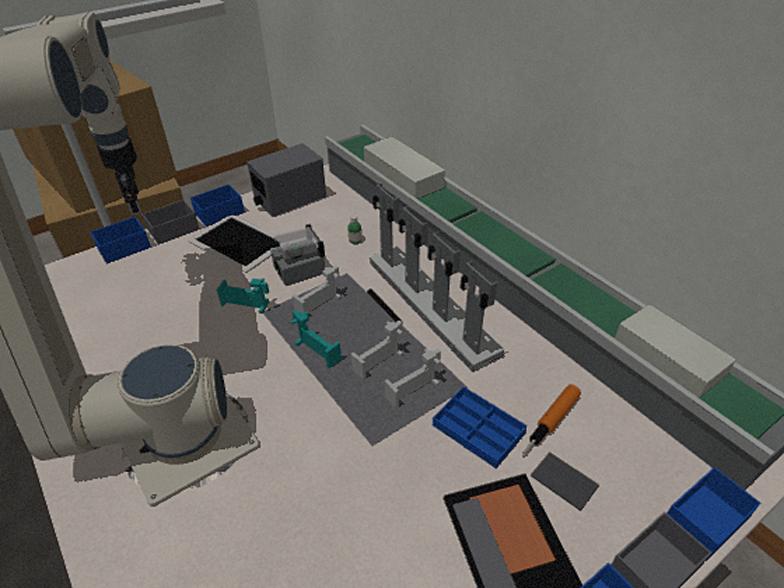

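The scene view shows three aluminium brackets near (235,214), (268,214) and (345,214) in full-size px. Two turquoise look-alikes are at (303,200) and (371,188). The station is at (392,222), and the four uprights run along columns 225–358. I'll zoom in on these to pick exact points.

```bash
python3 - <<'E'
from h import *
a=np.load('pics/scene.npy')[185:305,200:420];b=np.load('pics/side.npy')[125:300,170:370]
a=cv2.resize(a,(800,436),interpolation=cv2.INTER_CUBIC);b=cv2.resize(b,(686,600),interpolation=cv2.INTER_CUBIC)
save('sc1',a);save('sd1',b)
for n in('scene','side'):
  bot.snapshot(n)
  for l in('bracket1_grip','guard'):
    for r in bot.regions_of(l,n):
      m=r['pixels'];v,u=np.nonzero(m);print(n,l,r['box'],round(r['p'],2),u.mean().round(1),v.mean().round(1),ray((u.mean(),v.mean()),cam(n),.04 if l[0]=='b' else .1).round(3))
c=cam('scene');print([ray((u,214),c,.045).round(3) for u in(235,268,345)])
E
```

```text
scene bracket1_grip [263.5, 199.8, 11.1, 39.4] 0.68 268.7 216.2 [ 0.43 -0.07  0.04]
scene bracket1_grip [230.1, 205.4, 15.3, 33.8] 0.54 235.6 214.0 [ 0.424 -0.183  0.04 ]
scene bracket1_grip [89.9, 182.9, 82.4, 52.8] 0.24 129.8 209.1 [ 0.411 -0.55   0.04 ]
scene guard [384.0, 194.8, 24.7, 38.3] 0.65 395.1 215.1 [0.463 0.341 0.1  ]
side bracket1_grip [191.8, 166.6, 33.2, 18.0] 0.74 210.8 172.7 [0.493 0.412 0.04 ]
side bracket1_grip [273.9, 245.4, 43.0, 48.2] 0.62 294.5 270.8 [ 0.453 -0.184  0.04 ]
side guard [187.9, 163.9, 38.7, 21.6] 0.93 210.3 172.8 [0.458 0.337 0.1  ]
[array([ 0.428, -0.184,  0.045]), array([ 0.425, -0.072,  0.045]), array([0.418, 0.191, 0.045])]
```

View pics/sc1.png

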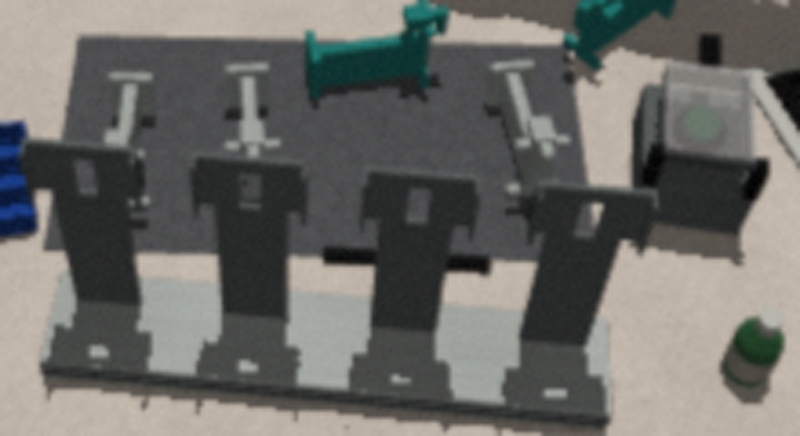

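View pics/sd1.png

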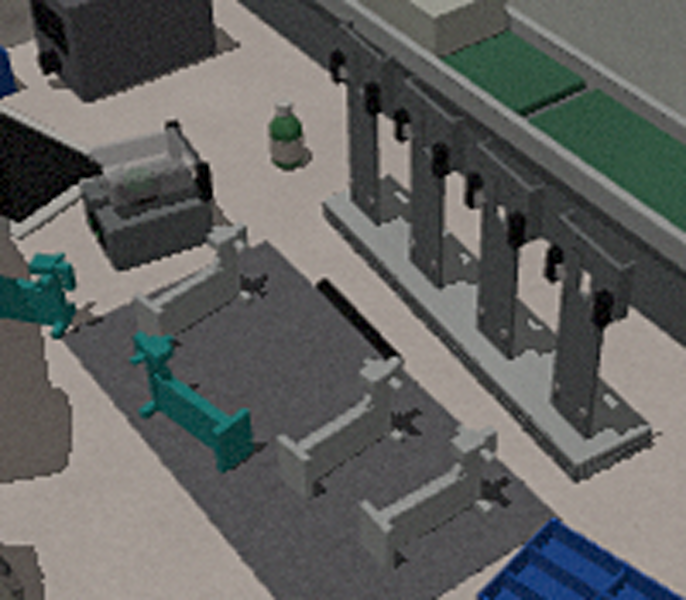

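The crops show the slots at scene crop (87,177), (251,188), (418,205) and (595,220). Plate tops, lips and pads are all readable, and the guard tongue is at scene crop (710,47). Next I fit the poses.

```bash
cat > fit.py <<'E'
from h import *
from scipy.optimize import least_squares
cs,cd=cam('scene'),cam('side')
S=lambda p:(200+p[0]/3.636,185+p[1]/3.636)
D=lambda p:(170+p[0]/3.43,125+p[1]/3.43)
def fit(pts,x0,nz):
    # pts: (cam,uv,local xyz); params x,y,yaw(,z)
    def f(p):
        Q=R.from_euler('z',p[2]).as_matrix();o=np.array([p[0],p[1],p[3]])
        return np.concatenate([(proj(Q@np.array(l)+o,c)[0]-np.array(uv)) for c,uv,l in pts])
    r=least_squares(f,x0,loss='soft_l1');return r.x,f(r.x).reshape(-1,2)
E
python3 - <<'E'
from fit import *
pts=[]
Y=[0,.125,.25,.375]
for i,p in enumerate([(88,195),(251,206),(417,222),(590,236)]):pts.append((cs,S(p),(.005,Y[i],0)))
for i,(a,b) in enumerate([((28,147),(140,155)),((195,160),(305,170)),((368,175),(477,185)),((540,188),(655,196))]):
    pts+=[(cs,S(a),(.005,Y[i]-.042,.06)),(cs,S(b),(.005,Y[i]+.042,.06))]
for i,(l,r) in enumerate([((565,210),(635,262)),((487,140),(543,187)),((408,77),(460,120)),((342,25),(392,72))]):
    pts+=[(cd,D(l),(0,Y[i]+.042,.06)),(cd,D(r),(0,Y[i]-.042,.06))]
x,e=fit(pts,[.65,-.19,0,.2],0);print('frame',x.round(4));print(e.round(1).tolist())
Q=R.from_euler('z',x[2]).as_matrix()
for y in Y:print(Q@[0,y,0]+[x[0],x[1],x[3]])
print('footprint rays z0',ray(D((325,210)),cd,.0),ray(D((578,480)),cd,0))
for n,sl,sp,dl,dp in [('B1',((110,76),(152,76)),None,((390,527),(362,508)),(472,438)),
  ('B2',((227,68),(270,66)),None,((305,460),(278,437)),(380,373)),
  ('B4',((493,66),(534,64)),(541,127),((163,315),(136,295)),(232,236))]:
    P=[(cs,S(sl[0]),(-.046,-.02,.021)),(cs,S(sl[1]),(-.046,.02,.021)),(cd,D(dl[0]),(-.05,-.02,.021)),(cd,D(dl[1]),(-.05,.02,.021)),(cd,D(dp),(.055,0,.052))]
    if sp:P.append((cs,S(sp),(.055,0,.052)))
    b,e=fit(P,[.43,0,0,.035],0);print(n,b.round(4),e.round(1).tolist())
print('tongue',ray(S((710,47)),cs,.1),'btn',ray(S((703,122)),cs,.083))
E
```

```text
frame [ 0.6321 -0.1808 -0.0693  0.1927]
[[-0.5, 1.2], [-0.1, 1.7], [-0.0, 0.9], [-1.3, 0.7], [-2.3, 0.1], [-1.5, 0.3], [-1.2, 0.1], [0.6, -0.2], [-1.1, -0.3], [1.4, -0.6], [-0.0, -0.2], [1.2, 0.1], [0.3, 0.3], [-1.9, 0.7], [-1.4, -0.1], [-1.7, -0.1], [-0.0, -0.1], [-0.9, -0.5], [-0.1, -1.4], [-1.9, -4.2]]
[ 0.63209472 -0.18079082  0.19266759]
[ 0.64074854 -0.05609074  0.19266759]
[0.64940236 0.06860935 0.19266759]
[0.65805617 0.19330944 0.19266759]
footprint rays z0 [0.64317508 0.25578507 0.        ] [ 0.60280902 -0.22170366  0.        ]
B1 [ 0.4481 -0.1822  0.0099  0.0358] [[-0.2, 0.0], [-0.1, 0.2], [-0.1, 1.1], [0.1, -1.7], [-0.3, -0.0]]
B2 [ 0.4328 -0.0696  0.0585  0.0346] [[0.1, -0.1], [-0.2, 0.2], [-0.1, 0.4], [0.0, -0.2], [0.0, -0.2]]
B4 [0.4246 0.1837 0.1182 0.0349] [[-0.4, 0.4], [-0.3, 0.1], [-0.9, -0.4], [0.2, -0.2], [-1.4, -0.4], [-0.5, 0.7]]
tongue [0.38913755 0.35376237 0.1       ] btn [0.4638095  0.33875082 0.083     ]
```

Fits agree to about 1 px, and the brackets' grip z comes out at 0.035, as expected. Now I move over the left bracket.

Emit:
carry_out(
  deltas=[
    [1,-30,-21.8,-1.5,0],
    [1,-30,-21.8,-1.5,0],
    [1,-30,-21.8,-1.5,0],
    [1,-30,-21.8,-1.5,0],
    [1,-30,-21.8,-1.5,0],
    [1,-30,-21.8,-1.5,0],
    [1,-30,-21.8,-1.5,0],
    [1,-30,-21.8,-1.5,0],
    [1,-30,-21.8,-1.5,0],
    [1,-30,-21.8,-1.5,0],
    [1,-30,-21.8,-1.5,0],
    [1,-30,-21.8,-1.5,0],
  ],
)

```text
time_s: 1.9
tcp_pos: [0.423, 0.1841, 0.2496]
ee_rot: [0.0, 0.13, 0.992, 0.0]
contact_force: [0.2, 0.6, 0.3]
finger_gap: 0.0854
grip_force: 0.0
```

Emit:
carry_out(
  deltas=[
    [1,0,0,0,-5.4],
    [1,0,0,0,-5.4],
    [1,0,0,0,-5.4],
    [1,0,0,0,-5.4],
    [1,0,0,0,0],
    [1,0,0,0,0],
  ],
)

```text
time_s: 2.4
tcp_pos: [0.4222, 0.1858, 0.2493]
ee_rot: [0.0, -0.057, 0.998, 0.0]
contact_force: [0.0, 0.9, 0.4]
finger_gap: 0.0853
grip_force: 0.0
```

```bash
cat >> h.py <<'E'
def go(t,yaw_deg):
    """turn total, then shift in tool axes after the turn; yaw = direction of -tool x (hook direction)"""
    s=bot.read_state();q=s['ee_rot'];Q=R.from_quat([q[1],q[2],q[3],q[0]]).as_matrix()
    yaw=np.degrees(np.arctan2(-Q[1,0],-Q[0,0]));turn=-((yaw_deg-yaw+180)%360-180)
    Q2=Q@R.from_euler('z',turn,degrees=True).as_matrix()
    d=Q2.T@(np.array(t)-s['tcp_pos'])*1000
    print('t',round(s['time_s'],1),'tcp',s['tcp_pos'].round(4),'yaw',yaw.round(2),'tilt',Q[:,2].round(3),'| turn',round(turn,2),'shift',d.round(1),'j',s['joint_pos'].round(2),'gap',round(s['finger_gap'],4),'F',s['contact_force'].round(1))
E
python3 - <<'E'
from h import *
go([.4246,.1837,.2],6.8)
im=bot.snapshot('wrist');save('w1',im,s=1.4)
c=cam('wrist')
np.save('pics/w1',im)
for b in([.4246,.1837,.035],):
    Q=R.from_euler('z',.118).as_matrix()
    print([ (proj(Q@np.array(l)+b,c)[0]).round(0) for l in [(-.05,.02,.021),(-.05,-.02,.021),(.042,.01,.052),(.068,-.01,.052)]])
for l in('bracket1_grip','guard_tongue'):
    for r in bot.regions_of(l,'wrist'):print(l,np.round(r['box']),r['p'])
E
```

```text
t 2.4 tcp [0.4222 0.1858 0.2493] yaw 6.49 tilt [ 0.  0. -1.] | turn -0.31 shift [-2.1 -2.4 49.3] j [ 0.23  0.1  -0.13  1.34 -0.    0.12] gap 0.0853 F [0.  0.9 0.4]
[array([295., 137.]), array([259., 138.]), array([287., 225.]), array([269., 247.])]
bracket1_grip [  0. 120.  22.  91.] 0.61
guard_tongue [366. 171. 112. 127.] 0.74
```

View pics/w1.png

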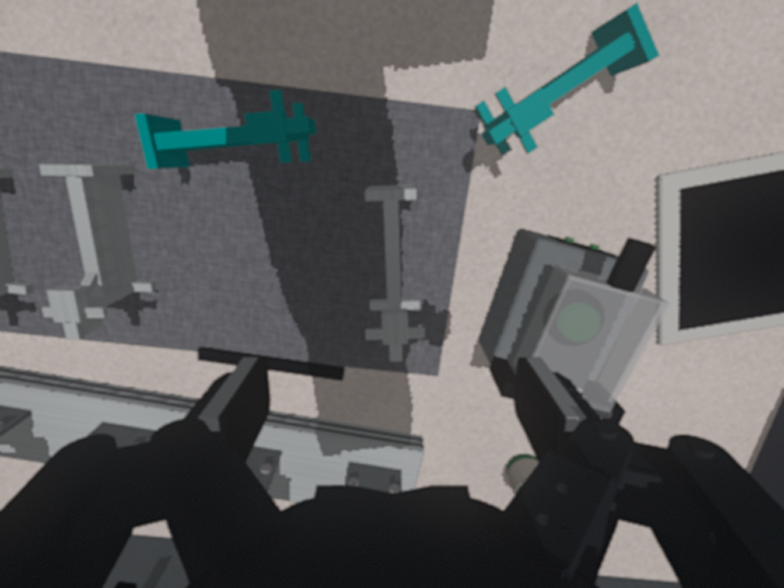

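The wrist view confirms the left bracket: the lip is at (279,138) px against a predicted (277,138). I descend and grip.

Emit:
carry_out(
  deltas=[
    [1,-2.7,-1.2,25,-0.3],
    [1,0,0,25,0],
    [1,0,0,25,0],
    [1,0,0,25,0],
    [1,0,0,25,0],
    [1,0,0,25,0],
    [1,0,0,25,0],
    [1,0,0,25,0],
    [1,0,0,15,0],
    [1,0,0,9,0],
    [1,0,0,5,0],
    [1,0,0,0,0],
  ],
)

```text
time_s: 3.55
tcp_pos: [0.4248, 0.1849, 0.0198]
ee_rot: [-0.0, -0.06, 0.998, -0.0]
contact_force: [-0.3, 0.2, 0.2]
finger_gap: 0.0851
grip_force: 0.0
```

Emit:
carry_out(
  deltas=[
    [0,0,0,0,0],
    [0,0,0,0,0],
    [0,0,0,0,0],
    [0,0,0,0,0],
    [0,0,0,0,0],
    [0,0,0,0,0],
    [0,0,0,0,0],
    [0,0,0,0,0],
  ],
  force=50,
)

```text
time_s: 4.22
tcp_pos: [0.4252, 0.1851, 0.0207]
ee_rot: [0.0, -0.061, 0.998, 0.0]
contact_force: [-1.0, 0.9, 6.8]
finger_gap: 0.0112
grip_force: 48.8
```

```bash
python3 - <<'E'
from h import *
go([.4246,.1837,.02],6.8)
E
```

```text
t 4.2 tcp [0.4252 0.1851 0.0207] yaw 6.97 tilt [ 0.001  0.    -1.   ] | turn 0.17 shift [ 0.8 -1.3  0.7] j [ 0.23  0.28 -0.54  0.75  0.    0.11] gap 0.0112 F [-1.   0.9  6.8]
```

Emit:
carry_out(
  deltas=[
    [0,0,0,-10,0],
    [0,0,0,-25,0],
    [0,0,0,-27,0],
    [0,0,0,-27,0],
    [0,0,0,-27,0],
    [0,0,0,-26,5.47],
    [0,0,0,0,5.47],
    [0,-25,5,0,0],
    [0,-25,5,0,0],
    [0,-25,5,0,0],
    [0,-25,5,0,0],
    [0,-23,4,0,0],
  ],
)

```text
time_s: 5.22
tcp_pos: [0.5504, 0.2004, 0.1616]
ee_rot: [-0.0, 0.035, 0.999, -0.0]
contact_force: [-0.5, 0.7, -2.4]
finger_gap: 0.0116
grip_force: 48.9
```

Emit:
carry_out(
  deltas=[
    [0,0,0,0,0],
    [0,0,0,0,0],
    [0,0,0,0,0],
  ],
)

```text
time_s: 5.47
tcp_pos: [0.5485, 0.2002, 0.1615]
ee_rot: [-0.001, 0.035, 0.999, -0.0]
contact_force: [0.2, 0.0, -2.9]
finger_gap: 0.0114
grip_force: 48.9
```

```bash
python3 - <<'E'
from h import *
go([.5493,.2008,.163],-3.97)
a=bot.snapshot('scene');b=bot.snapshot('side');np.save('pics/sc2',a);np.save('pics/sd2',b)
A=cv2.resize(a[215:265,315:390],None,fx=6,fy=6,interpolation=cv2.INTER_CUBIC)
B=cv2.resize(b[120:200,225:325],None,fx=5,fy=5,interpolation=cv2.INTER_CUBIC)
save('c2',np.hstack([np.pad(A,((0,100),(0,0),(0,0))),B[:400,:350]]))
E
```

```text
t 5.5 tcp [0.5485 0.2002 0.1615] yaw -3.98 tilt [-0.002 -0.    -1.   ] | turn -0.01 shift [-0.8  0.7 -1.5] j [ 0.21  0.34 -0.03  1.19 -0.    0.28] gap 0.0114 F [ 0.2  0.  -2.9]
```

View pics/c2.png

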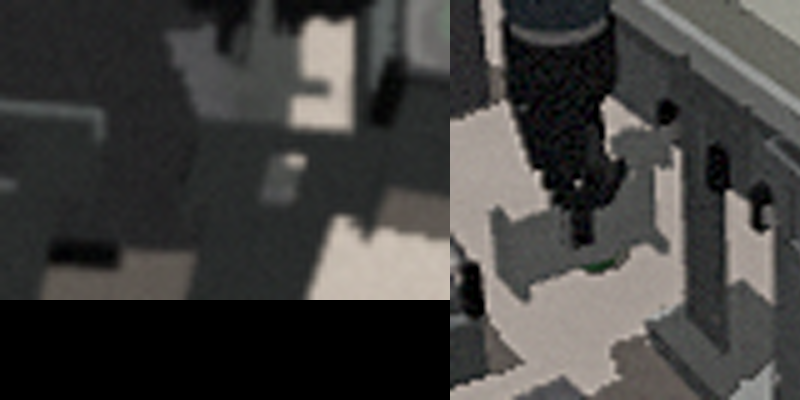

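The crop shows the slot at scene px (362,245), with the bracket's pad partly visible through it. I'll check the frame against the foot corner in w1, at display px (421,440).

```bash
cat >> h.py <<'E'
def camtool():
    s=bot.read_state();q=s['ee_rot'];Qt=R.from_quat([q[1],q[2],q[3],q[0]]).as_matrix()
    M,Q,t=cam('wrist');return M,Q@Qt,Q@s['tcp_pos']+t   # tool->cam
def camat(tcp,yaw):
    M,Qc,tc=camtool();a=np.radians(yaw);Qt=np.array([[-np.cos(a),-np.sin(a),0],[-np.sin(a),np.cos(a),0],[0,0,-1]])
    return M,Qc@Qt.T,tc-Qc@Qt.T@np.array(tcp)
E
python3 - <<'E'
from h import *
c=camat([.4222,.1858,.2493],6.49)
F=R.from_euler('z',-.0693).as_matrix();o=np.array([.6321,-.1808,.1927])
pts={'end_ft':(-.025,.4225,-.1627),'end_fb':(-.025,.4225,-.1927),'mid_ft':(-.025,.2,-.1627),'end_bt':(.02,.4225,-.1627)}
for k,l in pts.items():print(k,(proj(F@np.array(l)+o,c)[0]*1.4).round(0))
for uv in [(421,440),(0,369),(200,403)]:print(uv,ray(np.array(uv)/1.4,c,.03),((F.T@(ray(np.array(uv)/1.4,c,.03)-o))*1000).round(1))
im=np.load('pics/w1.npy');save('w1c',im,(0,250,320,360),2.5)
E
```

```text
end_ft [423. 454.]
end_fb [421. 436.]
mid_ft [206. 421.]
end_bt [414. 489.]
(421, 440) [0.61914943 0.23833843 0.03      ] [ -41.9  417.2 -162.7]
(0, 369) [ 0.58485188 -0.17615707  0.03      ] [ -47.5    1.4 -162.7]
(200, 403) [0.60097754 0.01498556 0.03      ] [ -44.6  193.2 -162.7]
```

View pics/w1c.png

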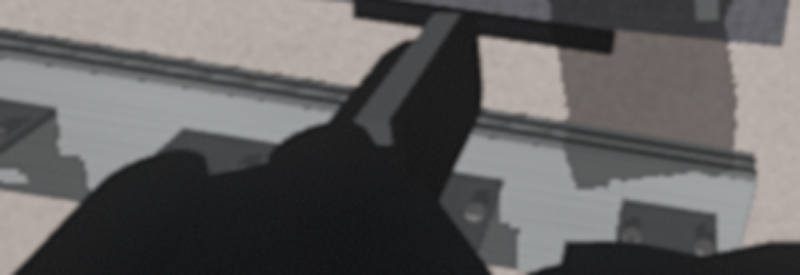

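```bash
python3 - <<'E'
from h import *
c=camat([.4222,.1858,.2493],6.49)
F=R.from_euler('z',-.0693).as_matrix();o=np.array([.6321,-.1808,.1927])
for uv in [(300.8,312),(192,294.8),(100,278.5),(0,262.8)]:print(uv,((F.T@(ray(uv,c,.0)-o))*1000).round(1))
for uv in [(298,345),(301.6,320)]:print(uv,((F.T@(ray(uv,c,.03)-o))*1000).round(1))
go([.5902-.002,.198,.163],-3.97)
E
```

```text
(300.8, 312) [ -24.1  423.1 -192.7]
(192, 294.8) [ -24.3  255.  -192.7]
(100, 278.5) [ -27.4  117.7 -192.7]
(0, 262.8) [ -27.3  -26.4 -192.7]
(298, 345) [  11.2  424.  -162.7]
(301.6, 320) [ -32.7  420.4 -162.7]
t 5.6 tcp [0.5484 0.2003 0.1622] yaw -3.97 tilt [-0.001 -0.    -1.   ] | turn -0.0 shift [-39.9   0.5  -0.8] j [ 0.21  0.34 -0.03  1.19  0.    0.28] gap 0.0112 F [-0.   0.3 -1.7]
```

The foot corner lands where predicted, within about 1 mm. I insert slowly.

Emit:
carry_out(
  deltas=[
    [0,-4,0.8,-0.8,0],
    [0,-4,0,0,0],
    [0,-4,0,0,0],
    [0,-4,0,0,0],
    [0,-4,0,0,0],
    [0,-4,0,0,0],
    [0,0,0,0,0],
    [0,0,0,0,0],
  ],
)

```text
time_s: 6.23
tcp_pos: [0.5735, 0.1994, 0.1628]
ee_rot: [-0.0, 0.035, 0.999, -0.0]
contact_force: [-0.2, -0.2, -2.5]
finger_gap: 0.011
grip_force: 48.9
```

Emit:
carry_out(
  deltas=[
    [0,-4,0,0,0],
    [0,-4,0,0,0],
    [0,-4,0,0,0],
    [0,-2,0,0,0],
    [0,0,0,0,0],
    [0,0,0,0,0],
  ],
)

```text
time_s: 6.73
tcp_pos: [0.5874, 0.1985, 0.1629]
ee_rot: [-0.0, 0.035, 0.999, -0.0]
contact_force: [0.1, 0.1, -2.9]
finger_gap: 0.0108
grip_force: 48.9
```

Emit:
carry_out(
  deltas=[
    [0,-2,0,0,0],
    [0,-2,0,0,0],
    [0,0,0,0,0],
  ],
)

```text
time_s: 6.98
tcp_pos: [0.5893, 0.1984, 0.163]
ee_rot: [-0.002, 0.034, 0.999, 0.0]
contact_force: [-10.9, 0.6, 0.4]
finger_gap: 0.0112
grip_force: 49.6
```

Contact is at the expected back-face depth, so the hook is in. I back off 1 mm and lower onto the catches.

Emit:
carry_out(
  deltas=[
    [0,2,0,0,0],
    [0,0,0,3,0],
    [0,0,0,3,0],
    [0,0,0,3,0],
    [0,0,0,2,0],
    [0,0,0,0,0],
    [0,0,0,0,0],
  ],
)

```text
time_s: 7.57
tcp_pos: [0.5892, 0.1983, 0.1516]
ee_rot: [-0.0, 0.035, 0.999, -0.0]
contact_force: [-1.3, 0.1, -3.2]
finger_gap: 0.0114
grip_force: 48.8
```

Emit:
carry_out(
  deltas=[
    [0,0,0,1,0],
    [0,0,0,1,0],
    [0,0,0,1,0],
    [0,0,0,0,0],
    [0,0,0,0,0],
  ],
)

```text
time_s: 7.98
tcp_pos: [0.5893, 0.1984, 0.1492]
ee_rot: [0.0, 0.035, 0.999, 0.0]
contact_force: [-2.9, 0.4, -1.6]
finger_gap: 0.0111
grip_force: 49.3
```

```bash
python3 - <<'E'
from h import *
go([.5902,.198,.150],-3.97)
E
```

```text
t 8.0 tcp [0.5893 0.1984 0.1492] yaw -3.98 tilt [ 0.  0. -1.] | turn -0.01 shift [-1.  -0.4 -0.8] j [0.19 0.41 0.04 1.2  0.   0.26] gap 0.0111 F [-2.9  0.4 -1.6]
```

Emit:
carry_out(
  deltas=[
    [0,0,0,1,0],
    [0,0,0,1,0],
    [0,0,0,0,0],
    [0,0,0,0,0],
  ],
)

```text
time_s: 8.32
tcp_pos: [0.5892, 0.1985, 0.1482]
ee_rot: [0.0, 0.035, 0.999, 0.0]
contact_force: [-6.9, 0.0, 6.7]
finger_gap: 0.011
grip_force: 50.5
```

Emit:
carry_out(
  deltas=[
    [1,0,0,0,0],
    [1,0,0,0,0],
    [1,0,0,0,0],
    [1,0,0,0,0],
    [1,0,0,0,0],
    [1,0,0,0,0],
    [1,0,0,-10,0],
    [1,0,0,-20,0],
    [1,0,0,-25,0],
    [1,0,0,-25,0],
    [1,0,0,-17,0],
    [0,0,0,0,0],
  ],
)

```text
time_s: 9.32
tcp_pos: [0.5905, 0.1986, 0.249]
ee_rot: [0.003, 0.035, 0.999, 0.001]
contact_force: [-0.1, 0.0, 0.9]
finger_gap: 0.0749
grip_force: 0.0
```

Emit:
carry_out(
  deltas=[
    [0,-12,0,0,0],
    [0,-12,0,0,0],
    [0,-12,0,0,0],
    [0,-12,0,0,0],
    [0,0,0,0,0],
    [0,0,0,0,0],
    [0,0,0,0,0],
    [0,0,0,0,0],
  ],
)

```text
time_s: 9.98
tcp_pos: [0.6366, 0.1951, 0.2443]
ee_rot: [-0.0, 0.035, 0.999, 0.0]
contact_force: [0.1, 0.6, -0.6]
finger_gap: -0.0002
grip_force: 0.0
```

```bash
python3 - <<'E'
from h import *
go([.5893+.048,.1985-.0033,.22],-3.97)
b=bot.snapshot('side');a=bot.snapshot('scene')
A=cv2.resize(a[195:265,305:390],None,fx=5,fy=5,interpolation=cv2.INTER_CUBIC)
B=cv2.resize(b[115:195,235:325],None,fx=4.375,fy=4.375,interpolation=cv2.INTER_CUBIC)
save('c3',np.hstack([A,B]))
E
```

```text
t 10.0 tcp [0.6366 0.1951 0.2443] yaw -3.97 tilt [-0.  0. -1.] | turn 0.0 shift [-0.7  0.1 24.3] j [0.17 0.46 0.37 1.47 0.   0.24] gap -0.0002 F [ 0.1  0.6 -0.6]
```

View pics/c3.png

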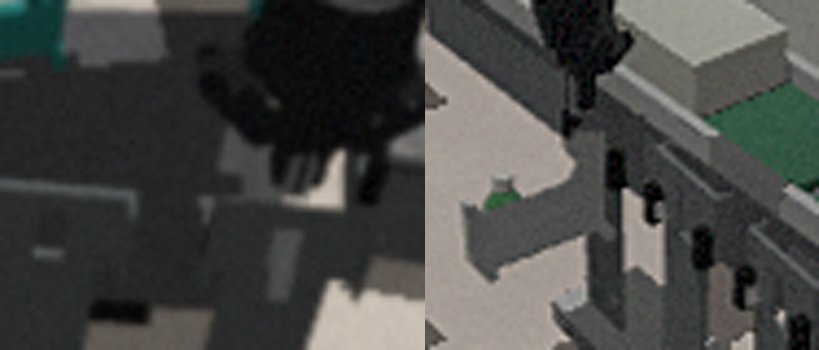

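The bracket hangs in slot 4, with the hook visible at about (285,262) in the left crop and the fingers above its pad. Now I press.

Emit:
carry_out(
  deltas=[
    [0,0,0,10,0],
    [0,0,0,10,0],
    [0,0,0,5,0],
    [0,0,0,2,0],
    [0,0,0,2,0],
    [0,0,0,2,0],
    [0,0,0,2,0],
    [0,0,0,2,0],
    [0,0,0,2,0],
    [0,0,0,0,0],
  ],
)

```text
time_s: 10.92
tcp_pos: [0.6372, 0.1951, 0.2077]
ee_rot: [0.0, 0.035, 0.999, 0.0]
contact_force: [0.4, 0.0, -0.0]
finger_gap: 0.0
grip_force: 0.0
```

Emit:
carry_out(
  deltas=[
    [0,0,0,1.5,0],
    [0,0,0,1.5,0],
    [0,0,0,1.5,0],
    [0,0,0,0,0],
  ],
)

```text
time_s: 11.25
tcp_pos: [0.6372, 0.1949, 0.202]
ee_rot: [-0.0, 0.035, 0.999, -0.0]
contact_force: [0.6, -1.1, 0.1]
finger_gap: 0.0001
grip_force: 0.1
```

Emit:
carry_out(
  deltas=[
    [0,0,0,1.5,0],
    [0,0,0,1.5,0],
    [0,0,0,0,0],
  ],
)

```text
time_s: 11.5
tcp_pos: [0.6373, 0.1951, 0.2014]
ee_rot: [0.001, 0.035, 0.999, 0.0]
contact_force: [-3.5, -0.8, 11.9]
finger_gap: -0.0002
grip_force: 6.0
```

Emit:
carry_out(
  deltas=[
    [0,0,0,1,0],
    [0,0,0,1,0],
    [0,0,0,1,0],
    [0,0,0,0,0],
  ],
)

```text
time_s: 11.83
tcp_pos: [0.6374, 0.1952, 0.2011]
ee_rot: [0.003, 0.035, 0.999, 0.001]
contact_force: [-8.5, -1.8, 27.8]
finger_gap: 0.0003
grip_force: 14.1
```

```bash
python3 - <<'E'
from h import *
go([.5893+.048,.1985-.0033,.22],-3.97)
b=bot.snapshot('side');a=bot.snapshot('scene')
A=cv2.resize(a[195:265,305:390],None,fx=5,fy=5,interpolation=cv2.INTER_CUBIC)
B=cv2.resize(b[115:195,235:325],None,fx=4.375,fy=4.375,interpolation=cv2.INTER_CUBIC)
save('c4',np.hstack([A,B]))
E
```

```text
t 11.8 tcp [0.6374 0.1952 0.2011] yaw -3.98 tilt [ 0.006  0.001 -1.   ] | turn -0.01 shift [ -0.    0.  -18.9] j [0.17 0.47 0.26 1.36 0.   0.24] gap 0.0003 F [-8.5 -1.8 27.8]
```

View pics/c4.png

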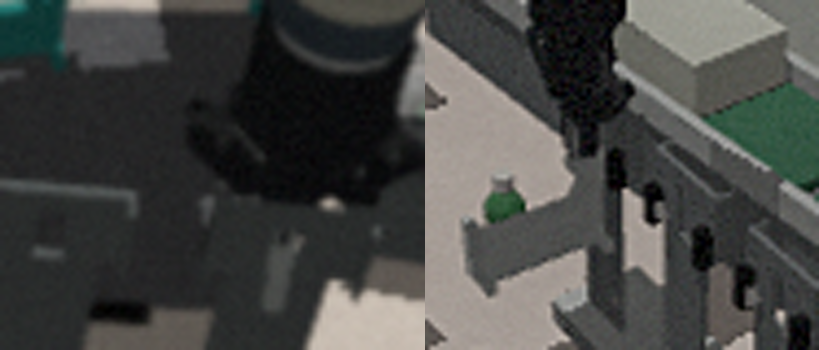

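Pressing ended on a hard stop at pad height 0.201 (expected 0.203), and the lip dropped, so the bracket is home. Next is the bracket at y≈-0.07.

Emit:
carry_out(
  deltas=[
    [0,0,0,-15,0],
    [0,0,0,-30,0],
    [0,0,0,-30,0],
    [1,0,0,-15,0],
    [1,18.6,-27.8,0,0],
    [1,18.6,-27.8,0,0],
    [1,18.6,-27.8,0,0],
    [1,18.6,-27.8,0,0],
    [1,18.6,-27.8,0,0],
    [1,18.6,-27.8,0,0],
    [1,18.6,-27.8,0,0],
    [1,18.6,-27.8,0,0],
  ],
)

```text
time_s: 12.93
tcp_pos: [0.4721, -0.0174, 0.2865]
ee_rot: [0.0, 0.035, 0.999, -0.0]
contact_force: [1.3, 0.4, 0.8]
finger_gap: 0.0855
grip_force: 0.0
```

Emit:
carry_out(
  deltas=[
    [1,18.6,-27.8,0,0],
    [1,18.6,-27.8,0,0],
    [1,0,0,20,-3.7],
    [1,0,0,20,-3.6],
    [1,0,0,0,0],
    [1,0,0,0,0],
    [1,0,0,0,0],
  ],
)

```text
time_s: 13.52
tcp_pos: [0.4328, -0.0693, 0.2475]
ee_rot: [0.0, -0.028, 1.0, -0.0]
contact_force: [0.7, 0.2, -0.5]
finger_gap: 0.0853
grip_force: 0.0
```

```bash
python3 - <<'E'
from h import *
go([.4328,-.0696,.02],3.35)
im=bot.snapshot('wrist');np.save('pics/w2',im);c=cam('wrist')
im=im.copy()
for b,yw in(([.4328,-.0696,.035],.0585),([.4481,-.1822,.035],.0099)):
    Q=R.from_euler('z',yw).as_matrix()
    P=[tuple(int(round(x*4)) for x in proj(Q@np.array(l)+b,c)[0]) for l in [(-.05,.02,.021),(-.05,-.02,.021),(-.042,-.02,.021),(-.042,.02,.021),(.042,.01,.052),(.042,-.01,.052),(.068,-.01,.052),(.068,.01,.052)]]
    print(np.array(P)/4)
im=cv2.resize(im,(2240,1680),interpolation=cv2.INTER_CUBIC)
cv2.imwrite('pics/w2c.png',im[400:1200,:1300:,::-1][:, 100:1166][::1][:, ::1]) 
i=cv2.imread('pics/w2c.png');cv2.imwrite('pics/w2c.png',cv2.resize(i,None,fx=.75,fy=.75))
E
```

```text
t 13.5 tcp [ 0.4328 -0.0693  0.2475] yaw 3.23 tilt [ 0.001 -0.    -1.   ] | turn -0.12 shift [ 1.000e-01 -2.000e-01  2.275e+02] j [-0.35  0.06 -0.18  1.33 -0.   -0.41] gap 0.0853 F [ 0.7  0.2 -0.5]
[[297.5  135.  ]
 [261.   135.25]
 [261.25 142.75]
 [297.5  142.5 ]
 [288.75 223.75]
 [270.25 224.  ]
 [270.5  245.75]
 [288.5  245.75]]
[[197.25 144.25]
 [160.75 142.75]
 [161.25 150.  ]
 [197.5  151.75]
 [183.5  231.75]
 [165.   231.  ]
 [166.5  252.75]
 [184.5  253.5 ]]
```

View pics/w2c.png

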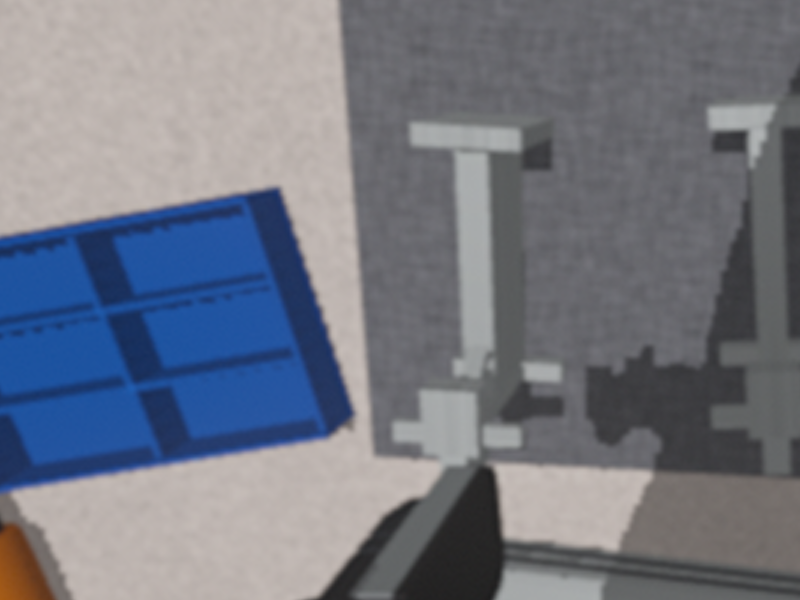

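The left bracket matches its prediction within 1 px. The right bracket's lip matches at (261,135), but its hook end looks about 4 px to the right of prediction, so I'll crop it.

```bash
python3 - <<'E'
from h import *
im=np.load('pics/w2.npy');g=im[120:280,240:330].astype(float)
g=np.clip((g-30)*2.2,0,255).astype(np.uint8);save('w2d',g,s=3.75)
E
```

```text
(no output)
```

View pics/w2d.png

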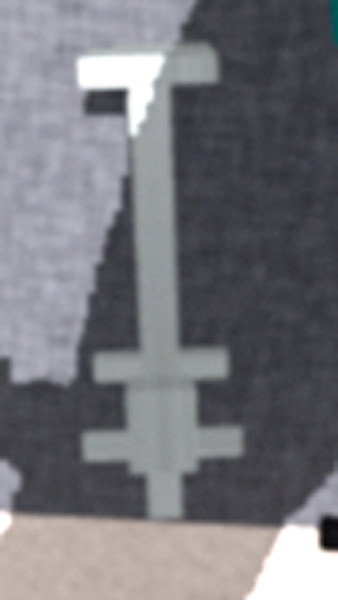

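The lip is centred at px 279.5 and the pad at 283.2, so the yaw should be about 5.6°. I grasp with that.

Emit:
carry_out(
  deltas=[
    [1,0.7,1.5,25,-2.4],
    [1,0,0,25,0],
    [1,0,0,25,0],
    [1,0,0,25,0],
    [1,0,0,25,0],
    [1,0,0,25,0],
    [1,0,0,25,0],
    [1,0,0,25,0],
    [1,0,0,15,0],
    [1,0,0,8,0],
    [1,0,0,4,0],
    [1,0,0,0,0],
  ],
)

```text
time_s: 14.57
tcp_pos: [0.4321, -0.0679, 0.0197]
ee_rot: [0.0, -0.05, 0.999, -0.0]
contact_force: [-1.0, -0.1, -0.1]
finger_gap: 0.0852
grip_force: 0.0
```

Emit:
carry_out(
  deltas=[
    [0,0,0,0,0],
    [0,0,0,0,0],
    [0,0,0,0,0],
    [0,0,0,0,0],
    [0,0,0,0,0],
    [0,0,0,0,0],
    [0,0,0,0,0],
    [0,0,0,0,0],
  ],
  force=50,
)

```text
time_s: 15.23
tcp_pos: [0.4318, -0.0681, 0.0199]
ee_rot: [0.0, -0.05, 0.999, -0.0]
contact_force: [-1.4, -1.0, 6.1]
finger_gap: 0.0111
grip_force: 49.0
```

```bash
python3 - <<'E'
from h import *
# slot2 pre-insert: 41 mm short of back-face contact
F=R.from_euler('z',-.0693).as_matrix()
for y in(.125,0):
    s=F@[0,y,0]+[.6321,-.1808,.1927];p=s+F@[-.110,0,0];p[2]=.163;print(s,p)
    go(p,-3.97)
E
```

```text
[ 0.64075557 -0.05610004  0.1927    ] [ 0.5310196  -0.04848314  0.163     ]
t 15.2 tcp [ 0.4318 -0.0681  0.0199] yaw 5.7 tilt [ 0.001 -0.    -1.   ] | turn 9.67 shift [ -97.7   26.4 -143. ] j [-0.35  0.25 -0.6   0.73 -0.   -0.45] gap 0.0111 F [-1.4 -1.   6.1]
[ 0.6321 -0.1808  0.1927] [ 0.52236403 -0.1731831   0.163     ]
t 15.2 tcp [ 0.4318 -0.0681  0.0199] yaw 5.7 tilt [ 0.001 -0.    -1.   ] | turn 9.67 shift [ -97.7  -98.6 -143. ] j [-0.35  0.25 -0.6   0.73 -0.   -0.45] gap 0.0111 F [-1.4 -1.   6.1]
```

Emit:
carry_out(
  deltas=[
    [0,0,0,-10,0],
    [0,0,0,-25,0],
    [0,0,0,-27,0],
    [0,0,0,-27,0],
    [0,0,0,-27,0],
    [0,0,0,-26,4.85],
    [0,0,0,0,4.85],
    [0,-20,5.5,0,0],
    [0,-20,5.5,0,0],
    [0,-20,5.5,0,0],
    [0,-20,5.5,0,0],
    [0,-18,4.5,0,0],
  ],
)

```text
time_s: 16.23
tcp_pos: [0.532, -0.0479, 0.1611]
ee_rot: [-0.0, 0.035, 0.999, 0.0]
contact_force: [0.6, -0.9, -2.1]
finger_gap: 0.011
grip_force: 49.1
```

Emit:
carry_out(
  deltas=[
    [0,0,0,0,0],
    [0,0,0,0,0],
    [0,0,0,0,0],
  ],
)

```text
time_s: 16.48
tcp_pos: [0.5303, -0.0482, 0.161]
ee_rot: [-0.001, 0.035, 0.999, 0.0]
contact_force: [0.6, -1.0, -2.5]
finger_gap: 0.0113
grip_force: 49.1
```

```bash
python3 - <<'E'
from h import *
go([.5310,-.0485,.1622],-3.97)
E
```

```text
t 16.5 tcp [ 0.5303 -0.0482  0.161 ] yaw -3.98 tilt [-0.002  0.    -1.   ] | turn -0.01 shift [-0.7 -0.3 -1.2] j [-0.25  0.26 -0.16  1.15 -0.   -0.18] gap 0.0113 F [ 0.6 -1.  -2.5]
```

Emit:
carry_out(
  deltas=[
    [0,-4,0,-1.2,0],
    [0,-4,0,0,0],
    [0,-4,0,0,0],
    [0,-4,0,0,0],
    [0,-4,0,0,0],
    [0,-4,0,0,0],
    [0,0,0,0,0],
    [0,0,0,0,0],
  ],
)

```text
time_s: 17.15
tcp_pos: [0.5553, -0.05, 0.1626]
ee_rot: [-0.0, 0.035, 0.999, 0.0]
contact_force: [0.6, 0.3, -2.0]
finger_gap: 0.0114
grip_force: 49.1
```

Emit:
carry_out(
  deltas=[
    [0,-4,0,0,0],
    [0,-4,0,0,0],
    [0,-4,0,0,0],
    [0,-2,0,0,0],
    [0,0,0,0,0],
    [0,0,0,0,0],
  ],
)

```text
time_s: 17.65
tcp_pos: [0.5665, -0.0506, 0.1625]
ee_rot: [-0.003, 0.035, 0.999, 0.0]
contact_force: [-15.9, 0.6, 4.1]
finger_gap: 0.0114
grip_force: 50.3
```

Emit:
carry_out(
  deltas=[
    [0,-2,0,0,0],
    [0,-2,0,0,0],
    [0,0,0,0,0],
  ],
)

```text
time_s: 17.9
tcp_pos: [0.5665, -0.0505, 0.1624]
ee_rot: [-0.007, 0.035, 0.999, 0.0]
contact_force: [-35.7, 1.6, 13.8]
finger_gap: 0.0112
grip_force: 51.7
```

Emit:
carry_out(
  deltas=[
    [0,4,0,0,0],
    [0,1,0,0,0],
    [0,0,0,0,0],
  ],
)

```text
time_s: 18.15
tcp_pos: [0.5666, -0.0507, 0.1625]
ee_rot: [-0.002, 0.035, 0.999, 0.0]
contact_force: [-8.8, 0.3, 1.2]
finger_gap: 0.0111
grip_force: 49.5
```

```bash
python3 - <<'E'
from h import *
go([.5665,-.0505,.1624],-3.97)
b=bot.snapshot('side');a=bot.snapshot('scene');np.save('pics/sc5',a);np.save('pics/sd5',b)
f=lambda g:np.clip((g.astype(float)-15)*2,0,255).astype(np.uint8)
A=cv2.resize(f(a[215:265,240:300]),None,fx=7,fy=7,interpolation=cv2.INTER_CUBIC)
B=cv2.resize(f(b[150:220,275:350]),None,fx=5,fy=5,interpolation=cv2.INTER_CUBIC)
save('c5',np.hstack([A,B]))
c=cam('scene');F=R.from_euler('z',-.0693).as_matrix();s=bot.read_state()['tcp_pos']
g=s+[0,0,.0151]
for n,l in(('hook top end',(.084,0,.05)),('hook bot',(.084,0,.02)),('L',(.084,.005,.03)),('R',(.084,-.005,.03))):print(n,(proj(F@np.array(l)+g,c)[0]-[240,215])*7)
o=F@[.005,.125,0]+[.6321,-.1808,.1927]
for n,l in(('slot bot',(0,0,0)),('slot top',(0,0,.044)),('L',(0,.008,0)),('R',(0,-.008,0))):print(n,(proj(F@np.array(l)+o,c)[0]-[240,215])*7)
E
```

```text
t 18.1 tcp [ 0.5666 -0.0507  0.1625] yaw -3.99 tilt [-0.003  0.    -1.   ] | turn -0.02 shift [0.1 0.1 0.1] j [-0.24  0.32 -0.07  1.19 -0.   -0.17] gap 0.0111 F [-8.8  0.3  1.2]
hook top end [199.74498476 156.59695657]
hook bot [201.37017745 201.33066229]
L [213.75115152 187.65284539]
R [187.92859221 185.63363034]
slot bot [202.15838488 198.58506515]
slot top [199.79179066 132.62249318]
L [222.53816033 200.18345871]
R [181.79505735 196.98796161]
```

View pics/c5.png

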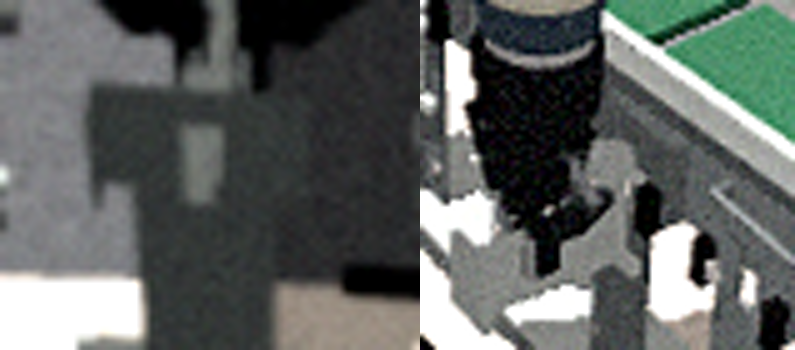

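The slot is at crop x 180–222, as predicted, and centred on the hook. The tip passed the plate plane without force, and contact is about 3 mm early. With slot 4's 2 mm bias, that fits the back face touching. I back off and lower.

Emit:
carry_out(
  deltas=[
    [0,2,0,0,0],
    [0,0,0,3,0],
    [0,0,0,3,0],
    [0,0,0,3,0],
    [0,0,0,2,0],
    [0,0,0,0,0],
    [0,0,0,0,0],
  ],
)

```text
time_s: 18.83
tcp_pos: [0.5662, -0.0507, 0.1515]
ee_rot: [-0.0, 0.035, 0.999, 0.0]
contact_force: [-0.3, -0.4, -3.0]
finger_gap: 0.0111
grip_force: 49.3
```

Emit:
carry_out(
  deltas=[
    [0,0,0,1,0],
    [0,0,0,1,0],
    [0,0,0,1,0],
    [0,0,0,0,0],
    [0,0,0,0,0],
  ],
)

```text
time_s: 19.25
tcp_pos: [0.5662, -0.0506, 0.1488]
ee_rot: [0.0, 0.035, 0.999, 0.0]
contact_force: [0.6, 0.7, -0.7]
finger_gap: 0.0114
grip_force: 49.2
```

Emit:
carry_out(
  deltas=[
    [0,0,0,1,0],
    [0,1.5,0,0,0],
    [0,1.5,0,0,0],
    [0,1,0,0,0],
    [0,0,0,0,0],
  ],
)

```text
time_s: 19.67
tcp_pos: [0.5646, -0.0505, 0.1484]
ee_rot: [0.003, 0.035, 0.999, 0.0]
contact_force: [13.4, 2.1, -5.9]
finger_gap: 0.0112
grip_force: 48.7
```

A pull gives +13 N, so it's hooked. I release, then press.

Emit:
carry_out(
  deltas=[
    [0,-3,0,0,0],
    [1,0,0,0.5,0],
    [1,0,0,0,0],
    [1,0,0,0,0],
    [1,0,0,0,0],
    [1,0,0,0,0],
    [1,0,0,-10,0],
    [1,0,0,-20,0],
    [1,0,0,-25,0],
    [1,0,0,-25,0],
    [1,0,0,-17,0],
    [0,0,0,0,0],
  ],
)

```text
time_s: 20.67
tcp_pos: [0.5662, -0.0509, 0.2489]
ee_rot: [0.003, 0.035, 0.999, -0.001]
contact_force: [0.7, -0.7, -0.5]
finger_gap: 0.0753
grip_force: 0.0
```

Emit:
carry_out(
  deltas=[
    [0,-12,0,0,0],
    [0,-12,0,0,0],
    [0,-12,0,0,0],
    [0,-12,0,0,0],
    [0,0,0,0,0],
    [0,0,0,0,0],
    [0,0,0,0,0],
    [0,0,0,0,0],
  ],
)

```text
time_s: 21.33
tcp_pos: [0.6124, -0.0539, 0.2444]
ee_rot: [-0.0, 0.035, 0.999, -0.0]
contact_force: [-0.1, 0.2, -0.1]
finger_gap: -0.0002
grip_force: 0.0
```

Emit:
carry_out(
  deltas=[
    [0,0,0,10,0],
    [0,0,0,10,0],
    [0,0,0,5,0],
    [0,0,0,3,0],
    [0,0,0,0,0],
  ],
)

```text
time_s: 21.75
tcp_pos: [0.6125, -0.0539, 0.2154]
ee_rot: [-0.001, 0.035, 0.999, 0.0]
contact_force: [-0.2, 0.0, -0.2]
finger_gap: 0.0003
grip_force: 0.0
```

Emit:
carry_out(
  deltas=[
    [0,0,0,2,0],
    [0,0,0,0,0],
  ],
)

```text
time_s: 21.92
tcp_pos: [0.6131, -0.054, 0.2145]
ee_rot: [0.0, 0.035, 0.999, -0.0]
contact_force: [-1.1, -0.5, 0.6]
finger_gap: 0.0002
grip_force: 0.1
```

Emit:
carry_out(
  deltas=[
    [0,0,0,2,0],
    [0,0,0,0,0],
  ],
)

```text
time_s: 22.08
tcp_pos: [0.6132, -0.054, 0.2128]
ee_rot: [0.001, 0.035, 0.999, -0.0]
contact_force: [-0.1, 1.2, 3.8]
finger_gap: 0.0002
grip_force: 1.7
```

Emit:
carry_out(
  deltas=[
    [0,0,0,2,0],
    [0,0,0,2,0],
    [0,0,0,0,0],
  ],
)

```text
time_s: 22.33
tcp_pos: [0.6133, -0.0541, 0.2091]
ee_rot: [0.001, 0.035, 0.999, -0.0]
contact_force: [-0.7, 0.6, 5.0]
finger_gap: -0.0001
grip_force: 2.5
```

Emit:
carry_out(
  deltas=[
    [0,0,0,2,0],
    [0,0,0,2,0],
    [0,0,0,2,0],
    [0,0,0,0,0],
  ],
)

```text
time_s: 22.67
tcp_pos: [0.6129, -0.054, 0.2016]
ee_rot: [-0.0, 0.035, 0.999, 0.0]
contact_force: [0.4, -0.7, 0.5]
finger_gap: 0.0001
grip_force: 0.2
```

Emit:
carry_out(
  deltas=[
    [0,0,0,1.5,0],
    [0,0,0,1.5,0],
    [0,0,0,0,0],
  ],
)

```text
time_s: 22.92
tcp_pos: [0.613, -0.054, 0.2012]
ee_rot: [0.001, 0.035, 0.999, -0.0]
contact_force: [-4.4, 0.4, 15.7]
finger_gap: 0.0
grip_force: 7.5
```

Emit:
carry_out(
  deltas=[
    [0,0,0,1,0],
    [0,0,0,1,0],
    [0,0,0,0,0],
  ],
)

```text
time_s: 23.17
tcp_pos: [0.613, -0.054, 0.2009]
ee_rot: [0.002, 0.035, 0.999, -0.001]
contact_force: [-8.7, 0.8, 27.3]
finger_gap: 0.0001
grip_force: 13.6
```

Snapped, at the same final height of 0.201. Next is the right bracket.

Emit:
carry_out(
  deltas=[
    [0,0,0,-15,0],
    [0,0,0,-30,0],
    [0,0,0,-30,0],
    [1,0,0,-15,0],
    [1,19.5,-17.3,0,0],
    [1,19.5,-17.3,0,0],
    [1,19.5,-17.3,0,0],
    [1,19.5,-17.3,0,0],
    [1,19.5,-17.3,0,0],
    [1,19.5,-17.3,0,0],
    [1,19.5,-17.3,0,0],
    [1,19.5,-17.3,0,0],
  ],
)

```text
time_s: 24.17
tcp_pos: [0.4466, -0.1817, 0.2871]
ee_rot: [-0.0, 0.035, 0.999, 0.0]
contact_force: [0.3, -0.2, 1.4]
finger_gap: 0.0853
grip_force: 0.0
```

Emit:
carry_out(
  deltas=[
    [1,0,0,20,-4.2],
    [1,0,0,20,0],
    [1,0,0,0,0],
    [1,0,0,0,0],
    [1,0,0,0,0],
  ],
)

```text
time_s: 24.58
tcp_pos: [0.4481, -0.1812, 0.2481]
ee_rot: [0.0, -0.002, 1.0, -0.0]
contact_force: [0.4, 0.0, 0.3]
finger_gap: 0.0854
grip_force: 0.0
```

```bash
python3 - <<'E'
from h import *
go([.4481,-.1815,.02],.3)
im=bot.snapshot('wrist');np.save('pics/w3',im);c=cam('wrist')
Q=R.from_euler('z',.005).as_matrix();b=np.array([.4481,-.1815,.035])
print([proj(Q@np.array(l)+b,c)[0].round(1) for l in [(-.05,.02,.021),(-.05,-.02,.021),(.042,.01,.052),(.042,-.01,.052),(.068,-.01,.052),(.068,.01,.052)]])
g=np.clip((im[110:270,220:350].astype(float)-30)*1.6,0,255).astype(np.uint8);save('w3d',g,s=3.75)
for r in bot.regions_of('bracket1_grip','wrist'):
    m=r['pixels'];print(r['box'],r['p'])
    for v in (138,228,236):
        u=np.nonzero(m[v])[0]
        if len(u):print(v,u.min(),u.max())
E
```

```text
t 24.6 tcp [ 0.4481 -0.1812  0.2481] yaw 0.21 tilt [ 0. -0. -1.] | turn -0.09 shift [ 1.000e-01 -2.000e-01  2.281e+02] j [-0.56  0.14 -0.09  1.34  0.   -0.56] gap 0.0854 F [0.4 0.  0.3]
[array([297.6, 135.1]), array([261.2, 135.2]), array([288.8, 223.6]), array([270.4, 223.7]), array([270.7, 245.6]), array([288.6, 245.5])]
[258.5, 133.0, 38.2, 125.5] 0.69
138 261 297
228 270 287
236 257 299
```

View pics/w3d.png

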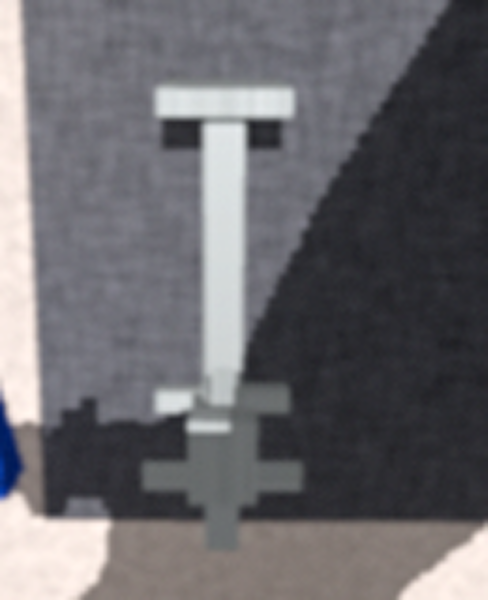

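The view shows the bracket exactly at its prediction: lip 261–298 px, pad centre 279.3 px. I grasp.

Emit:
carry_out(
  deltas=[
    [1,0,-0.3,25,0],
    [1,0,0,25,0],
    [1,0,0,25,0],
    [1,0,0,25,0],
    [1,0,0,25,0],
    [1,0,0,25,0],
    [1,0,0,25,0],
    [1,0,0,25,0],
    [1,0,0,15,0],
    [1,0,0,8,0],
    [1,0,0,5,0],
    [1,0,0,0,0],
  ],
)

```text
time_s: 25.68
tcp_pos: [0.4481, -0.1816, 0.0192]
ee_rot: [-0.0, -0.002, 1.0, 0.0]
contact_force: [-0.6, -0.3, 0.2]
finger_gap: 0.0853
grip_force: 0.0
```

Emit:
carry_out(
  deltas=[
    [0,0,0,0,0],
    [0,0,0,0,0],
    [0,0,0,0,0],
    [0,0,0,0,0],
    [0,0,0,0,0],
    [0,0,0,0,0],
    [0,0,0,0,0],
    [0,0,0,0,0],
  ],
  force=50,
)

```text
time_s: 26.35
tcp_pos: [0.4479, -0.1817, 0.0196]
ee_rot: [0.0, -0.002, 1.0, -0.0]
contact_force: [-0.8, 0.4, 6.2]
finger_gap: 0.0113
grip_force: 49.0
```

```bash
python3 - <<'E'
from h import *
go([.5204,-.1730,.1622],-3.97)
E
```

```text
t 26.4 tcp [ 0.4479 -0.1817  0.0196] yaw 0.21 tilt [ 0. -0. -1.] | turn 4.18 shift [ -71.8   13.6 -142.5] j [-0.56  0.31 -0.5   0.76 -0.   -0.56] gap 0.0113 F [-0.8  0.4  6.2]
```

Emit:
carry_out(
  deltas=[
    [0,0,0,-10,0],
    [0,0,0,-25,0],
    [0,0,0,-27,0],
    [0,0,0,-27,0],
    [0,0,0,-27,0],
    [0,0,0,-27,4.2],
    [0,0,0,0,0],
    [0,-18,3.5,0,0],
    [0,-18,3.5,0,0],
    [0,-18,3.5,0,0],
    [0,-18,3.1,0,0],
    [0,0,0,0,0],
  ],
)

```text
time_s: 27.35
tcp_pos: [0.5228, -0.1727, 0.161]
ee_rot: [0.0, 0.034, 0.999, 0.0]
contact_force: [-0.9, 0.5, -1.8]
finger_gap: 0.0115
grip_force: 49.0
```

Emit:
carry_out(
  deltas=[
    [0,0,0,0,0],
    [0,0,0,0,0],
  ],
)

```text
time_s: 27.52
tcp_pos: [0.5198, -0.1727, 0.1614]
ee_rot: [-0.001, 0.035, 0.999, 0.0]
contact_force: [-0.1, 0.9, -1.5]
finger_gap: 0.0113
grip_force: 49.0
```

```bash
python3 - <<'E'
from h import *
go([.5204,-.1730,.1622],-3.97)
E
```

```text
t 27.5 tcp [ 0.5198 -0.1727  0.1614] yaw -3.96 tilt [-0.002  0.001 -1.   ] | turn 0.01 shift [-0.6 -0.2 -0.8] j [-0.47  0.29 -0.12  1.17 -0.   -0.4 ] gap 0.0113 F [-0.1  0.9 -1.5]
```

Emit:
carry_out(
  deltas=[
    [0,-4,0,-1,0],
    [0,-4,0,0,0],
    [0,-4,0,0,0],
    [0,-4,0,0,0],
    [0,-4,0,0,0],
    [0,-4,0,0,0],
    [0,0,0,0,0],
    [0,0,0,0,0],
  ],
)

```text
time_s: 28.18
tcp_pos: [0.5446, -0.1746, 0.1631]
ee_rot: [-0.0, 0.035, 0.999, 0.0]
contact_force: [1.0, -0.6, -1.9]
finger_gap: 0.0113
grip_force: 49.0
```

Emit:
carry_out(
  deltas=[
    [0,-4,0,0,0],
    [0,-3,0,0,0],
    [0,-3,0,0,0],
    [0,0,0,0,0],
    [0,0,0,0,0],
  ],
)

```text
time_s: 28.6
tcp_pos: [0.5546, -0.1753, 0.1632]
ee_rot: [-0.0, 0.035, 0.999, 0.0]
contact_force: [-0.5, -0.7, -1.9]
finger_gap: 0.0111
grip_force: 49.0
```

Emit:
carry_out(
  deltas=[
    [0,-2,0,0,0],
    [0,-2,0,0,0],
    [0,0,0,0,0],
  ],
)

```text
time_s: 28.85
tcp_pos: [0.5588, -0.1757, 0.1633]
ee_rot: [0.0, 0.035, 0.999, -0.0]
contact_force: [-0.1, -0.2, -2.5]
finger_gap: 0.0111
grip_force: 49.0
```

Emit:
carry_out(
  deltas=[
    [0,-2,0,0,0],
    [0,-1,0,0,0],
    [0,0,0,0,0],
  ],
)

```text
time_s: 29.1
tcp_pos: [0.559, -0.1755, 0.1632]
ee_rot: [-0.002, 0.035, 0.999, 0.0]
contact_force: [-12.5, 1.3, 4.7]
finger_gap: 0.011
grip_force: 50.0
```

Emit:
carry_out(
  deltas=[
    [0,-2,0,0,0],
    [0,0,0,0,0],
  ],
)

```text
time_s: 29.27
tcp_pos: [0.5591, -0.1754, 0.1632]
ee_rot: [-0.004, 0.035, 0.999, 0.0]
contact_force: [-24.0, 0.8, 8.4]
finger_gap: 0.0116
grip_force: 50.7
```

Emit:
carry_out(
  deltas=[
    [0,4.5,0,0,0],
    [0,0,0,3,0],
    [0,0,0,3,0],
    [0,0,0,3,0],
    [0,0,0,3,0],
    [0,0,0,1,0],
    [0,0,0,1,0],
    [0,0,0,0,0],
    [0,0,0,0,0],
  ],
)

```text
time_s: 30.02
tcp_pos: [0.559, -0.1755, 0.1492]
ee_rot: [-0.0, 0.035, 0.999, 0.0]
contact_force: [-0.5, 0.9, -3.0]
finger_gap: 0.0114
grip_force: 48.9
```

Emit:
carry_out(
  deltas=[
    [0,0,0,1,0],
    [0,1.5,0,0,0],
    [0,1.5,0,0,0],
    [0,1,0,0,0],
    [0,0,0,0,0],
  ],
)

```text
time_s: 30.43
tcp_pos: [0.557, -0.1754, 0.1487]
ee_rot: [0.002, 0.034, 0.999, 0.0]
contact_force: [11.9, 0.7, -4.8]
finger_gap: 0.0111
grip_force: 48.6
```

Hooked. I release and press.

Emit:
carry_out(
  deltas=[
    [0,-3,0,0.5,0],
    [1,0,0,0.5,0],
    [1,0,0,0,0],
    [1,0,0,0,0],
    [1,0,0,0,0],
    [1,0,0,0,0],
    [1,0,0,-10,0],
    [1,0,0,-20,0],
    [1,0,0,-25,0],
    [1,0,0,-25,0],
    [1,0,0,-17,0],
    [0,0,0,0,0],
  ],
)

```text
time_s: 31.43
tcp_pos: [0.559, -0.1761, 0.249]
ee_rot: [0.003, 0.035, 0.999, -0.001]
contact_force: [-0.1, 0.1, -0.1]
finger_gap: 0.075
grip_force: 0.0
```

Emit:
carry_out(
  deltas=[
    [0,-12,0,0,0],
    [0,-12,0,0,0],
    [0,-12,0,0,0],
    [0,-12,0,0,0],
    [0,0,0,0,0],
    [0,0,0,0,0],
    [0,0,0,0,0],
    [0,0,0,0,0],
  ],
)

```text
time_s: 32.1
tcp_pos: [0.6052, -0.1788, 0.2445]
ee_rot: [-0.0, 0.035, 0.999, -0.0]
contact_force: [-0.6, -0.3, 0.6]
finger_gap: 0.0003
grip_force: 0.0
```

Emit:
carry_out(
  deltas=[
    [0,0,0,10,0],
    [0,0,0,10,0],
    [0,0,0,5,0],
    [0,0,0,3,0],
    [0,0,0,2,0],
    [0,0,0,2,0],
    [0,0,0,0,0],
  ],
)

```text
time_s: 32.68
tcp_pos: [0.6057, -0.179, 0.2127]
ee_rot: [0.0, 0.035, 0.999, -0.0]
contact_force: [-1.5, 0.4, 3.0]
finger_gap: 0.0001
grip_force: 1.6
```

Emit:
carry_out(
  deltas=[
    [0,0,0,2,0],
    [0,0,0,2,0],
    [0,0,0,0,0],
  ],
)

```text
time_s: 32.93
tcp_pos: [0.606, -0.179, 0.2091]
ee_rot: [0.001, 0.035, 0.999, -0.0]
contact_force: [-0.5, -0.2, 5.3]
finger_gap: -0.0
grip_force: 2.8
```

Emit:
carry_out(
  deltas=[
    [0,0,0,2,0],
    [0,0,0,2,0],
    [0,0,0,2,0],
    [0,0,0,0,0],
  ],
)

```text
time_s: 33.27
tcp_pos: [0.6058, -0.1789, 0.2018]
ee_rot: [-0.0, 0.035, 0.999, 0.0]
contact_force: [-0.5, -0.8, -0.2]
finger_gap: -0.0003
grip_force: 0.0
```

Emit:
carry_out(
  deltas=[
    [0,0,0,1.5,0],
    [0,0,0,1.5,0],
    [0,0,0,0,0],
  ],
)

```text
time_s: 33.52
tcp_pos: [0.6059, -0.179, 0.2013]
ee_rot: [0.001, 0.035, 0.999, -0.001]
contact_force: [-4.6, 0.4, 15.6]
finger_gap: -0.0001
grip_force: 7.6
```

Emit:
carry_out(
  deltas=[
    [0,0,0,1,0],
    [0,0,0,1,0],
    [0,0,0,0,0],
  ],
)

```text
time_s: 33.77
tcp_pos: [0.6059, -0.1791, 0.201]
ee_rot: [0.002, 0.035, 0.999, -0.001]
contact_force: [-8.8, 2.4, 26.2]
finger_gap: -0.0001
grip_force: 13.4
```

All three are locked. Now I locate the start station from w1: tongue at about display (634,262), button at about (580,323).

```bash
python3 - <<'E'
from h import *
c=camat([.4222,.1858,.2493],6.49);im=np.load('pics/w1.npy').astype(int)
# dark pixels round tongue
m=np.zeros(im.shape[:2],np.uint8);m[165:215,425:475]=(im[165:215,425:475].max(2)<50)
n,l,st,ce=cv2.connectedComponentsWithStats(m)
for i in range(1,n):
    if st[i,4]>30:
        pts=np.argwhere(l==i)[:,::-1].astype(np.float32);r=cv2.minAreaRect(pts);print(st[i],ce[i],r)
        for p in cv2.boxPoints(r):print(ray(p,c,.106).round(4))
        t=ray(ce[i],c,.105)
hsv=cv2.cvtColor(im.astype(np.uint8),cv2.COLOR_RGB2HSV)
g=np.zeros(im.shape[:2],np.uint8);g[200:260,380:450]=(im[200:260,380:450,1]-im[200:260,380:450,0]>8)
n,l,st,ce=cv2.connectedComponentsWithStats(g);i=1+np.argmax(st[1:,4]);print(st[i],ce[i]);b=ray(ce[i],c,.083)
print('btn',b,'tongue',t,np.linalg.norm((t-b)[:2]),np.degrees(np.arctan2(*(b-t)[1::-1])))
go([.43,.32,.30],0)
E
```

```text
[434 171  33  37 670] [449.88507463 189.14925373] ((449.6168212890625, 188.82118225097656), (19.694379806518555, 37.21392059326172), 25.016895294189453)
[0.4161 0.3395 0.106 ]
[0.3812 0.3458 0.106 ]
[0.3872 0.3654 0.106 ]
[0.4227 0.3597 0.106 ]
[398 216  31  28 658] [413.15045593 229.74164134]
btn [0.45593783 0.33919278 0.083     ] tongue [0.40195695 0.3535551  0.105     ] 0.05585885277899172 -14.899131047458205
t 33.8 tcp [ 0.6059 -0.1791  0.201 ] yaw -3.98 tilt [ 0.004 -0.002 -1.   ] | turn -3.98 shift [ 175.5  498.9 -100.8] j [-0.42  0.41  0.16  1.32 -0.   -0.35] gap -0.0001 F [-8.8  2.4 26.2]
```

Emit:
carry_out(
  deltas=[
    [0,0,0,-20,0],
    [0,0,0,-35,0],
    [0,0,0,-35,0],
    [0,0,0,-15,0],
    [0,15.2,32.2,0,0],
    [0,15.2,32.2,0,0],
    [0,15.2,32.2,0,0],
    [0,15.2,32.2,0,0],
    [0,15.2,32.2,0,0],
    [0,15.2,32.2,0,0],
    [0,15.2,32.2,0,0],
    [0,15.2,32.2,0,0],
  ],
)

```text
time_s: 34.77
tcp_pos: [0.5014, 0.0879, 0.3021]
ee_rot: [-0.0, 0.035, 0.999, 0.0]
contact_force: [0.4, 0.7, 0.2]
finger_gap: 0.0001
grip_force: 0.0
```

Emit:
carry_out(
  deltas=[
    [0,15.2,32.2,0,0],
    [0,15.2,32.2,0,0],
    [0,15.2,32.2,0,0],
    [0,15.2,32.2,0,0],
    [0,15.2,32.2,0,0],
    [0,15.2,32.2,0,0],
    [0,15.2,32.2,0,0],
    [0,15.2,32.2,0,0],
    [0,0,0,0,4],
    [0,0,0,0,4],
    [0,0,0,0,0],
    [0,0,0,0,0],
  ],
)

```text
time_s: 35.77
tcp_pos: [0.3989, 0.352, 0.302]
ee_rot: [-0.0, 0.103, 0.995, -0.0]
contact_force: [-0.4, 0.0, 0.4]
finger_gap: -0.0001
grip_force: 0.0
```

```bash
python3 - <<'E'
from h import *
go([.40,.352,.30],-12)
im=bot.snapshot('wrist');c=cam('wrist');np.save('pics/w4',im);im=im.astype(int)
pr=lambda P:proj(np.array(P),c)[0].round(0)
print('pred tongue',pr([.402,.3536,.105]),'btn',pr([.456,.339,.083]))
u,v=pr([.402,.3536,.105]).astype(int)
m=np.zeros(im.shape[:2],np.uint8);w=slice(v-35,v+35),slice(u-35,u+35);m[w]=im[w].max(2)<50
n,l,st,ce=cv2.connectedComponentsWithStats(m)
for i in range(1,n):
    if st[i,4]>100:
        pts=np.argwhere(l==i)[:,::-1].astype(np.float32);r=cv2.minAreaRect(pts);print(st[i],ce[i],r)
        for p in cv2.boxPoints(r):print(ray(p,c,.106).round(4))
        t=ray(r[0],c,.105)
g=np.zeros(im.shape[:2],np.uint8);u,v=pr([.456,.339,.083]).astype(int);w=slice(v-35,v+35),slice(u-35,u+35);g[w]=im[w][...,1]-im[w][...,0]>8
n,l,st,ce=cv2.connectedComponentsWithStats(g);i=1+np.argmax(st[1:,4]);print(st[i],ce[i]);b=ray(ce[i],c,.083)
print('btn',b,'tongue',t,np.linalg.norm((t-b)[:2]),np.degrees(np.arctan2(*(b-t)[1::-1])))
save('w4',im.astype(np.uint8),s=1.4)
E
```

```text
t 35.8 tcp [0.3989 0.352  0.302 ] yaw -11.85 tilt [-0. -0. -1.] | turn 0.15 shift [-1.1  0.2  2. ] j [0.57 0.22 0.14 1.5  0.   0.77] gap -0.0001 F [-0.4  0.   0.4]
pred tongue [282. 181.] btn [279. 220.]
[262 168  27  29 397] [278.20654912 181.45843829] ((276.9615173339844, 182.3076934814453), (28.044607162475586, 25.691213607788086), 78.69007110595703)
[0.3852 0.3335 0.106 ]
[0.3854 0.3631 0.106 ]
[0.4187 0.3629 0.106 ]
[0.4186 0.3325 0.106 ]
[270 208  24  24 444] [281.27702703 219.71396396]
btn [0.45615991 0.34188413 0.083     ] tongue [0.40195307 0.34799211 0.105     ] 0.054549881410263915 -6.4289128010395515
```

View pics/w4.png

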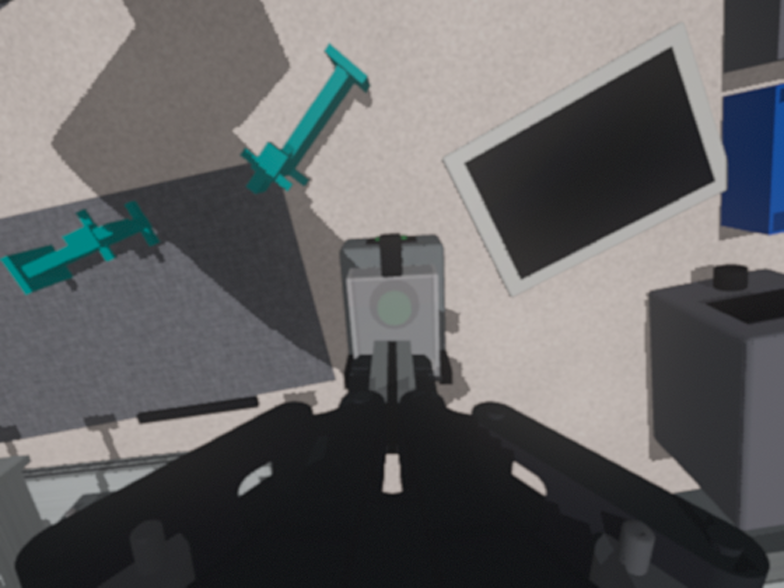

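The view shows the tongue centre at (279,182) px, the button at (281,219) and the guard's front edge tilted 3.5°. That puts the station axis at about -9° and the hinge near (0.517,0.332). I go for the pinch.

```bash
python3 - <<'E'
from h import *
s=bot.read_state();c=cam('wrist')
print(ray((279.3,182.3),c,.106),ray((279.3,168.6),c,.106),ray((279.5,196),c,.106))
a=np.array([np.cos(np.radians(-9)),np.sin(np.radians(-9)),0])
H=np.array([.517,.3322,.1])
go(H-.128*a+[0,0,-.015],-9)
th=np.linspace(0,1.95,21)
x=-128*(1-np.cos(th));z=-128*np.sin(th)
print(np.c_[np.diff(x),np.diff(z)].round(1).tolist())
E
```

```text
[0.4022864  0.35071186 0.106     ] [0.38655619 0.35403757 0.106     ] [0.41849717 0.34752559 0.106     ]
t 35.8 tcp [0.399  0.3518 0.3021] yaw -11.86 tilt [-0. -0. -1.] | turn -2.86 shift [  8.4  -0.8 217.1] j [ 0.56  0.22  0.14  1.5  -0.    0.77] gap -0.0001 F [-0.3 -0.3 -0.4]
[[-0.6, -12.5], [-1.8, -12.3], [-3.0, -12.1], [-4.2, -11.8], [-5.3, -11.3], [-6.4, -10.7], [-7.4, -10.1], [-8.3, -9.3], [-9.2, -8.4], [-10.0, -7.5], [-10.7, -6.5], [-11.2, -5.4], [-11.7, -4.3], [-12.1, -3.1], [-12.3, -2.0], [-12.5, -0.7], [-12.5, 0.5], [-12.4, 1.7], [-12.1, 2.9], [-11.8, 4.0]]
```

Emit:
carry_out(
  deltas=[
    [1,8.4,-0.8,0,-2.9],
    [1,0,0,10,0],
    [1,0,0,10,0],
    [1,0,0,20,0],
    [1,0,0,30,0],
    [1,0,0,30,0],
    [1,0,0,30,0],
    [1,0,0,30,0],
    [1,0,0,30,0],
    [1,0,0,17,0],
    [1,0,0,10,0],
    [1,0,0,0,0],
  ],
)

```text
time_s: 36.82
tcp_pos: [0.3897, 0.3518, 0.0827]
ee_rot: [-0.002, 0.08, 0.997, -0.001]
contact_force: [-0.5, -0.9, 0.1]
finger_gap: 0.0857
grip_force: 0.0
```

Emit:
carry_out(
  deltas=[
    [0,0,0,0,0],
    [0,0,0,0,0],
    [0,0,0,0,0],
    [0,0,0,0,0],
    [0,0,0,0,0],
    [0,0,0,0,0],
    [0,0,0,0,0],
    [0,0,0,0,0],
  ],
  force=30,
)

```text
time_s: 37.48
tcp_pos: [0.3906, 0.3524, 0.0854]
ee_rot: [0.0, 0.079, 0.997, -0.001]
contact_force: [0.4, -6.1, 1.0]
finger_gap: 0.0175
grip_force: 32.3
```

```bash
python3 - <<'E'
from h import *
go([.3906,.3522,.085],-9)
E
```

```text
t 37.5 tcp [0.3906 0.3524 0.0854] yaw -9.09 tilt [ 0.    -0.001 -1.   ] | turn -0.09 shift [-0.  -0.1  0.4] j [ 0.57  0.31 -0.3   0.96 -0.    0.73] gap 0.0175 F [ 0.4 -6.1  1. ]
```

The tongue is pinched (gap 17.5 mm). I swing it open in slow steps.

Emit:
carry_out(
  deltas=[
    [0,0,-1,0,0],
    [0,-0.6,0,-12.5,0],
    [0,-1.8,0,-12.3,0],
    [0,-3,0,-12.1,0],
    [0,-4.2,0,-11.8,0],
    [0,0,0,0,0],
  ],
)

```text
time_s: 37.98
tcp_pos: [0.4014, 0.3506, 0.1358]
ee_rot: [0.001, 0.079, 0.997, 0.001]
contact_force: [2.3, -2.5, -2.4]
finger_gap: 0.0177
grip_force: 29.9
```

Emit:
carry_out(
  deltas=[
    [0,-5.3,0,-11.3,0],
    [0,-6.4,0,-10.7,0],
    [0,-7.4,0,-10.1,0],
    [0,-8.3,0,-9.3,0],
    [0,0,0,0,0],
  ],
)

```text
time_s: 38.4
tcp_pos: [0.4287, 0.3463, 0.1763]
ee_rot: [0.001, 0.08, 0.997, 0.001]
contact_force: [-0.3, 0.4, -2.8]
finger_gap: 0.0174
grip_force: 30.4
```

Emit:
carry_out(
  deltas=[
    [0,-9.2,0,-8.4,0],
    [0,-10,0,-7.5,0],
    [0,-10.7,0,-6.5,0],
    [0,-11.2,0,-5.4,0],
    [0,0,0,0,0],
  ],
)

```text
time_s: 38.82
tcp_pos: [0.4686, 0.34, 0.2031]
ee_rot: [-0.0, 0.079, 0.997, 0.001]
contact_force: [-1.2, 2.2, -0.6]
finger_gap: 0.0175
grip_force: 30.5
```

Emit:
carry_out(
  deltas=[
    [0,-11.7,0,-4.3,0],
    [0,-12.1,0,-3.1,0],
    [0,-12.3,0,-2,0],
    [0,-12.5,0,-0.7,0],
    [0,0,0,0,0],
  ],
)

```text
time_s: 39.23
tcp_pos: [0.5163, 0.3325, 0.2128]
ee_rot: [-0.0, 0.079, 0.997, 0.001]
contact_force: [-0.4, 4.3, -0.4]
finger_gap: 0.0171
grip_force: 29.9
```

Emit:
carry_out(
  deltas=[
    [0,-12.5,0,0.5,0],
    [0,-12.4,0,1.7,0],
    [0,-12.1,0,2.9,0],
    [0,0,0,0,0],
  ],
)

```text
time_s: 39.57
tcp_pos: [0.5531, 0.3267, 0.2077]
ee_rot: [0.0, 0.079, 0.997, 0.001]
contact_force: [0.1, 5.8, 0.8]
finger_gap: 0.017
grip_force: 31.8
```

Emit:
carry_out(
  deltas=[
    [0,-5.9,0,2,0],
    [0,-5.9,0,2,0],
    [0,0,0,0,0],
    [0,0,0,0,0],
  ],
)

```text
time_s: 39.9
tcp_pos: [0.5635, 0.3252, 0.2042]
ee_rot: [0.0, 0.079, 0.997, 0.001]
contact_force: [-0.5, 5.2, 0.6]
finger_gap: 0.0175
grip_force: 31.7
```

Emit:
carry_out(
  deltas=[
    [0,-2.8,1,1.2,0],
    [0,0,0,0,0],
    [0,0,0,0,0],
  ],
)

```text
time_s: 40.15
tcp_pos: [0.5643, 0.3252, 0.2038]
ee_rot: [-0.001, 0.079, 0.997, 0.0]
contact_force: [-10.8, 2.4, 10.2]
finger_gap: 0.0171
grip_force: 32.7
```

Emit:
carry_out(
  deltas=[
    [0,-2.8,0,1.2,0],
    [0,0,0,0,0],
    [0,0,0,0,0],
  ],
)

```text
time_s: 40.4
tcp_pos: [0.5649, 0.3252, 0.2035]
ee_rot: [-0.003, 0.078, 0.997, 0.0]
contact_force: [-22.8, 2.7, 17.0]
finger_gap: 0.0173
grip_force: 33.9
```

The guard is at its stop. I unload, release, lift and go to the button.

Emit:
carry_out(
  deltas=[
    [0,4,0,-1.6,0],
    [1,0,0,0,0],
    [1,0,0,0,0],
    [1,0,0,0,0],
    [1,0,0,0,0],
    [1,0,0,-10,0],
    [1,0,0,-20,0],
    [1,0,0,-20,0],
    [1,0,0,-15,0],
    [1,0,0,0,0],
  ],
)

```text
time_s: 41.23
tcp_pos: [0.5665, 0.3251, 0.2723]
ee_rot: [0.002, 0.079, 0.997, 0.001]
contact_force: [-1.0, -0.1, -0.1]
finger_gap: 0.0855
grip_force: 0.0
```

Emit:
carry_out(
  deltas=[
    [0,18,0,0,0],
    [0,18,0,0,0],
    [0,18,0,0,0],
    [0,18,0,0,0],
    [0,18,0,0,0],
    [0,17,0,0,0],
    [0,0,0,0,0],
    [0,0,0,0,0],
  ],
)

```text
time_s: 41.9
tcp_pos: [0.4594, 0.342, 0.2686]
ee_rot: [0.0, 0.079, 0.997, 0.0]
contact_force: [0.1, -0.8, 0.0]
finger_gap: -0.0001
grip_force: 0.0
```

```bash
python3 - <<'E'
from h import *
go([.457,.3417,.09],-9)
for n in('scene','side'):
    im=bot.snapshot(n);c=cam(n);np.save('pics/g'+n,im)
    a=np.array([np.cos(np.radians(-9)),np.sin(np.radians(-9)),0]);H=np.array([.5175,.332,.1])
    t=H+.126*(.37*a+np.array([0,0,.929]));p=proj(t,c)[0].astype(int);print(n,p,im[p[1]-3:p[1]+4:2,p[0]-6:p[0]+7:2].max(2).tolist())
    for r in bot.search_frame('guard',n):print(np.round(r['box']),r['p'])
im=bot.snapshot('wrist').astype(int);c=cam('wrist');u,v=proj([.457,.3417,.083],c)[0].astype(int);print(u,v)
g=((im[...,1]-im[...,0]>25)).astype(np.uint8);g[:v-50]=0;g[:,:u-50]=0;g[:,u+50:]=0
n,l,st,ce=cv2.connectedComponentsWithStats(g)
for i in range(1,n):
    if st[i,4]>30:print(st[i],ce[i],ray(ce[i],c,.083))
E
```

```text
t 41.9 tcp [0.4594 0.342  0.2686] yaw -9.03 tilt [ 0.  0. -1.] | turn -0.03 shift [  2.4  -0.7 178.6] j [ 0.49  0.29  0.16  1.44 -0.    0.65] gap -0.0001 F [ 0.1 -0.8  0. ]
scene [405 217] [[132, 129, 87, 95, 139, 138, 164], [128, 79, 13, 13, 23, 99, 146], [107, 17, 3, 6, 33, 150, 128], [67, 21, 13, 20, 111, 133, 124]]
[381. 211.  36.  17.] 0.76
side [233 137] [[50, 40, 35, 30, 97, 169, 161], [41, 40, 21, 14, 57, 98, 172], [34, 43, 17, 10, 68, 88, 68], [120, 70, 7, 16, 175, 165, 167]]
[217. 138.  20.  32.] 0.67
279 178
[265 164  29  30 668] [279.30838323 178.36526946] [0.45688182 0.34184359 0.083     ]
```

The black tongue sits at the predicted open position in both views, and the button is measured at (0.457,0.342). I press.

Emit:
carry_out(
  deltas=[
    [0,2.4,-0.6,20,0],
    [0,0,0,30,0],
    [0,0,0,30,0],
    [0,0,0,30,0],
    [0,0,0,30,0],
    [0,0,0,20,0],
    [0,0,0,12,0],
    [0,0,0,6,0],
    [0,0,0,2,0],
    [0,0,0,2,0],
    [0,0,0,2,0],
    [0,0,0,0,0],
  ],
)

```text
time_s: 43.15
tcp_pos: [0.4577, 0.3418, 0.0848]
ee_rot: [0.0, 0.079, 0.997, 0.0]
contact_force: [0.7, -0.5, -0.9]
finger_gap: 0.0001
grip_force: 0.0
```

Emit:
carry_out(
  deltas=[
    [0,0,0,2,0],
    [0,0,0,2,0],
    [0,0,0,0,0],
  ],
)

```text
time_s: 43.4
tcp_pos: [0.4578, 0.3418, 0.0807]
ee_rot: [0.001, 0.079, 0.997, 0.0]
contact_force: [1.0, 0.1, 3.1]
finger_gap: 0.0001
grip_force: 1.2
```

Emit:
carry_out(
  deltas=[
    [0,0,0,2,0],
    [0,0,0,2,0],
    [0,0,0,0,0],
  ],
)

```text
time_s: 43.65
tcp_pos: [0.4578, 0.3419, 0.0765]
ee_rot: [0.0, 0.079, 0.997, 0.0]
contact_force: [1.8, 1.3, 4.0]
finger_gap: 0.0003
grip_force: 2.3
```

Emit:
carry_out(
  deltas=[
    [0,0,0,2,0],
    [0,0,0,1,0],
    [0,0,0,0,0],
  ],
)

```text
time_s: 43.9
tcp_pos: [0.4579, 0.342, 0.0758]
ee_rot: [0.001, 0.079, 0.997, 0.001]
contact_force: [-4.0, -1.9, 22.1]
finger_gap: 0.0001
grip_force: 11.5
```

Emit:
carry_out(
  deltas=[
    [0,0,0,1,0],
    [0,0,0,0,0],
    [0,0,0,0,0],
  ],
)

```text
time_s: 44.15
tcp_pos: [0.4579, 0.342, 0.0756]
ee_rot: [0.002, 0.079, 0.997, 0.001]
contact_force: [-5.9, -4.2, 31.0]
finger_gap: 0.0001
grip_force: 15.8
```

The button bottomed out. I lift, re-pinch the tongue and fold the guard down.

Emit:
carry_out(
  deltas=[
    [0,0,0,-15,0],
    [0,0,0,-30,0],
    [0,0,0,-30,0],
    [0,0,0,-35,0],
    [0,0,0,-35,0],
    [0,0,0,-35,0],
    [0,0,0,-20,0],
    [1,0,0,0,0],
    [1,0,0,0,0],
    [1,0,0,0,0],
    [1,0,0,0,0],
    [1,0,0,0,0],
  ],
)

```text
time_s: 45.15
tcp_pos: [0.4569, 0.3414, 0.2709]
ee_rot: [-0.001, 0.079, 0.997, -0.001]
contact_force: [0.4, 0.3, -0.3]
finger_gap: 0.0605
grip_force: 0.0
```

Emit:
carry_out(
  deltas=[
    [1,-18,0,0,0],
    [1,-18,0,0,0],
    [1,-18,0,0,0],
    [1,-18,0,0,0],
    [1,-18,0,0,0],
    [1,-17.5,0,0,0],
    [1,0,0,0,0],
    [1,0,0,0,0],
  ],
)

```text
time_s: 45.82
tcp_pos: [0.5639, 0.3243, 0.2708]
ee_rot: [-0.001, 0.08, 0.997, -0.001]
contact_force: [0.5, -0.3, 0.1]
finger_gap: 0.0855
grip_force: 0.0
```

```bash
python3 - <<'E'
from h import *
go([.5640,.3255,.2045],-9)
E
```

```text
t 45.8 tcp [0.5639 0.3243 0.2708] yaw -9.14 tilt [-0.002 -0.001 -1.   ] | turn -0.14 shift [-0.1  1.3 66.3] j [0.39 0.44 0.39 1.52 0.   0.55] gap 0.0855 F [ 0.5 -0.3  0.1]
```

Emit:
carry_out(
  deltas=[
    [1,0,1.2,20,0],
    [1,0,0,20,0],
    [1,0,0,16,0],
    [1,0,0,10,0],
    [0,0,0,0,0],
    [0,0,0,0,0],
    [0,0,0,0,0],
    [0,0,0,0,0],
    [0,0,0,0,0],
    [0,0,0,0,0],
    [0,0,0,0,0],
    [0,0,0,0,0],
  ],
  force=30,
)

```text
time_s: 46.82
tcp_pos: [0.5642, 0.3254, 0.2073]
ee_rot: [0.001, 0.079, 0.997, -0.0]
contact_force: [0.9, -4.6, 6.8]
finger_gap: 0.017
grip_force: 32.8
```

Emit:
carry_out(
  deltas=[
    [0,11.8,0,-4,0],
    [0,12.1,0,-2.9,0],
    [0,12.4,0,-1.7,0],
    [0,12.5,0,-0.5,0],
    [0,0,0,0,0],
  ],
)

```text
time_s: 47.23
tcp_pos: [0.5139, 0.3333, 0.216]
ee_rot: [0.0, 0.079, 0.997, -0.0]
contact_force: [0.2, -5.6, 1.2]
finger_gap: 0.0168
grip_force: 32.7
```

Emit:
carry_out(
  deltas=[
    [0,12.5,-0.3,0.7,0],
    [0,12.3,-0.3,2,0],
    [0,12.1,0,3.1,0],
    [0,11.7,0,4.3,0],
    [0,0,0,0,0],
  ],
)

```text
time_s: 47.65
tcp_pos: [0.4661, 0.3407, 0.2056]
ee_rot: [-0.0, 0.079, 0.997, -0.0]
contact_force: [-1.3, -4.4, 4.5]
finger_gap: 0.0173
grip_force: 34.2
```

```bash
python3 - <<'E'
from h import *
go([.4686,.34,.2031],-9)
E
```

```text
t 47.6 tcp [0.4661 0.3407 0.2056] yaw -9.04 tilt [-0. -0. -1.] | turn -0.04 shift [-2.6 -0.3  2.5] j [ 0.49  0.31  0.03  1.29 -0.    0.64] gap 0.0173 F [-1.3 -4.4  4.5]
```

Emit:
carry_out(
  deltas=[
    [0,11.2,-0.5,5.9,0],
    [0,10.7,0,7,0],
    [0,10,0,8,0],
    [0,9.2,0,8.9,0],
    [0,0,0,0,0],
  ],
)

```text
time_s: 48.07
tcp_pos: [0.4248, 0.3469, 0.1752]
ee_rot: [-0.001, 0.079, 0.997, 0.0]
contact_force: [-6.1, -1.3, 8.8]
finger_gap: 0.0169
grip_force: 37.0
```

Emit:
carry_out(
  deltas=[
    [0,8.3,0,9.3,0],
    [0,7.4,0,10.1,0],
    [0,6.4,0,10.7,0],
    [0,5.3,0,11.3,0],
    [0,0,0,0,0],
  ],
)

```text
time_s: 48.48
tcp_pos: [0.398, 0.3511, 0.1326]
ee_rot: [-0.002, 0.079, 0.997, -0.0]
contact_force: [-6.4, -0.2, 5.0]
finger_gap: 0.0172
grip_force: 38.5
```

Emit:
carry_out(
  deltas=[
    [0,4.2,0,11.8,0],
    [0,3,0,12.1,0],
    [0,1.2,0,12.3,0],
    [0,0,0,0,0],
  ],
)

```text
time_s: 48.82
tcp_pos: [0.3899, 0.3522, 0.0962]
ee_rot: [-0.002, 0.079, 0.997, -0.0]
contact_force: [-8.4, 0.7, 2.2]
finger_gap: 0.0171
grip_force: 40.8
```

```bash
python3 - <<'E'
from h import *
go([.3906,.3522,.0854],-9)
E
```

```text
t 48.8 tcp [0.3899 0.3522 0.0962] yaw -9.03 tilt [-0.004 -0.    -1.   ] | turn -0.03 shift [-0.7  0.1 10.8] j [ 0.57  0.3  -0.28  0.99  0.    0.73] gap 0.0171 F [-8.4  0.7  2.2]
```

Emit:
carry_out(
  deltas=[
    [0,1.5,0,5,0],
    [0,0,0,4,0],
    [0,0,0,2,0],
    [0,0,0,0,0],
  ],
)

```text
time_s: 49.15
tcp_pos: [0.3893, 0.3524, 0.0866]
ee_rot: [-0.001, 0.079, 0.997, -0.0]
contact_force: [-6.4, -0.9, 1.9]
finger_gap: 0.0171
grip_force: 41.3
```

Emit:
carry_out(
  deltas=[
    [0,0,0,1.5,0],
    [0,0,0,1.5,0],
    [0,0,0,0,0],
  ],
)

```text
time_s: 49.4
tcp_pos: [0.3893, 0.3525, 0.0837]
ee_rot: [-0.001, 0.079, 0.997, -0.0]
contact_force: [-7.0, -2.2, 2.2]
finger_gap: 0.017
grip_force: 41.4
```

Emit:
carry_out(
  deltas=[
    [0,0,0,1.5,0],
    [0,0,0,1.5,0],
    [0,0,0,0,0],
  ],
)

```text
time_s: 49.65
tcp_pos: [0.3893, 0.3524, 0.0807]
ee_rot: [-0.001, 0.079, 0.997, -0.0]
contact_force: [-5.9, -1.6, 2.1]
finger_gap: 0.0171
grip_force: 41.6
```

Emit:
carry_out(
  deltas=[
    [0,0,0,1.5,0],
    [0,0,0,1.5,0],
    [0,0,0,0,0],
  ],
)

```text
time_s: 49.9
tcp_pos: [0.3895, 0.3526, 0.0795]
ee_rot: [-0.001, 0.079, 0.997, 0.0]
contact_force: [-10.6, -4.7, 20.6]
finger_gap: 0.0171
grip_force: 43.8
```

```bash
python3 - <<'E'
from h import *
go([.3906,.3522,.0854],-9)
a=np.array([np.cos(np.radians(-9)),np.sin(np.radians(-9)),0]);H=np.array([.5175,.332,.1])
for n in('scene','side'):
    bot.snapshot(n);
    for r in bot.search_frame('guard',n):print(n,np.round(r['box']),r['p'])
E
```

```text
t 49.9 tcp [0.3895 0.3526 0.0795] yaw -9.05 tilt [-0.001  0.001 -1.   ] | turn -0.05 shift [-1.1 -0.2 -5.9] j [ 0.58  0.31 -0.31  0.95  0.    0.73] gap 0.0171 F [-10.6  -4.7  20.6]
scene [383. 196.  24.  38.] 0.72
scene [206. 220. 176.  85.] 0.57
side [196. 165.  32.  18.] 0.97
```

There's a firm stop, with the guard boxes matching the initial ones. I release and lift.

Emit:
carry_out(
  deltas=[
    [1,0,0,0,0],
    [1,0,0,0,0],
    [1,0,0,0,0],
    [1,0,0,0,0],
    [1,0,0,0,0],
    [1,0,0,0,0],
    [1,0,0,-20,0],
    [1,0,0,-30,0],
    [1,0,0,-35,0],
    [1,0,0,-30,0],
    [0,0,0,0,0],
    [0,0,0,0,0],
  ],
)

```text
time_s: 51.1
tcp_pos: [0.3907, 0.353, 0.1945]
ee_rot: [0.001, 0.079, 0.997, 0.001]
contact_force: [-0.4, -0.8, -1.2]
finger_gap: 0.0639
grip_force: 0.0
```

```bash
python3 - <<'E'
from h import *
go([.3987,.3519,.302],-11.86)
E
```

```text
t 51.1 tcp [0.3907 0.353  0.1945] yaw -9.08 tilt [ 0.003  0.002 -1.   ] | turn 2.78 shift [  -8.3    0.8 -107.4] j [ 0.58  0.23 -0.11  1.23  0.    0.73] gap 0.0639 F [-0.4 -0.8 -1.2]
```

Emit:
carry_out(
  deltas=[
    [0,0,0,0,2.8],
    [0,-8.3,0.8,-27,0],
    [0,0,0,-27,0],
    [0,0,0,-27,0],
    [0,0,0,-26,0],
    [0,0,0,0,0],
    [0,0,0,0,0],
    [0,0,0,0,0],
  ],
)

```text
time_s: 51.77
tcp_pos: [0.398, 0.3514, 0.2984]
ee_rot: [-0.001, 0.104, 0.995, -0.001]
contact_force: [-0.9, -0.5, -0.5]
finger_gap: -0.0001
grip_force: 0.0
```

```bash
python3 - <<'E'
from h import *
go([.3989,.352,.302],-11.86)
im=bot.snapshot('wrist');c=cam('wrist');w4=np.load('pics/w4.npy')
def tg(im):
    m=np.zeros(im.shape[:2],np.uint8);m[160:205,255:305]=im[160:205,255:305].max(2)<50
    n,l,st,ce=cv2.connectedComponentsWithStats(m);i=1+np.argmax(st[1:,4]);return st[i],ce[i]
print(tg(w4),tg(im))
print(cv2.phaseCorrelate(cv2.cvtColor(w4,cv2.COLOR_RGB2GRAY)[165:240,240:320].astype(float),cv2.cvtColor(im,cv2.COLOR_RGB2GRAY)[165:240,240:320].astype(float)))
print(np.abs(w4.astype(int)-im)[165:240,240:320].mean())
a=np.array([np.cos(np.radians(-9)),np.sin(np.radians(-9)),0]);H=np.array([.5175,.332,.1])
for t in(0,.05,.1):print(t,proj(H+.136*(-np.cos(t)*a+np.array([0,0,np.sin(t)]))+[0,0,.005],c))
# brackets: compare end vs earlier, all pads/bench
s0=np.load('pics/scene.npy').astype(int);s=bot.snapshot('scene').astype(int);d=np.abs(s-s0).max(2)>60
n,l,st,ce=cv2.connectedComponentsWithStats(d.astype(np.uint8))
for i in range(1,n):
    if st[i,4]>25:print(st[i])
E
```

```text
t 51.8 tcp [0.398  0.3514 0.2984] yaw -11.88 tilt [-0.002 -0.001 -1.   ] | turn -0.02 shift [-0.8  0.7 -3.6] j [0.57 0.22 0.13 1.49 0.   0.77] gap -0.0001 F [-0.9 -0.5 -0.5]
(array([262, 168,  27,  29, 397], dtype=int32), array([278.20654912, 181.45843829])) (array([263, 168,  24,  29, 320], dtype=int32), array([278.584375, 182.996875]))
((0.8658388204973946, 1.2797325189620707), 1.0030196543086853)
5.943666666666667
0 [[278.91405919 167.55121397]]
0.05 [[278.89259936 168.74967167]]
0.1 [[278.88651408 170.2997182 ]]
[361   0  15  19 149]
[375   0  14  20  97]
[463   0  34  20 408]
[434  31  21   9 133]
[341  47  22  38 430]
[353  48  17  37 160]
[418  57  22   9 161]
[438  82  33  22 316]
[291  84  16  10  86]
[308  90  16  18 177]
[428  91   8   9  34]
[314 105  37  34 470]
[261 107  11  24 144]
[ 396  106   47   52 1509]
[456 107  13  15  95]
[273 119  15  10  89]
[262 141  10  10  63]
[307 142   8   9  42]
[349 146   7  12  36]
[310 149  19  29 191]
[280 163  17   5  59]
[359 168  22  17 188]
[ 370  175   77   31 1397]
[298 180  17  15 146]
[319 186  40  12 262]
[335 201  20  27 172]
[358 207  16  29 324]
[232 212   5  13  29]
[267 215   4   9  31]
[356 223   4  12  43]
[221 229   5   8  28]
[266 233   6   8  36]
[369 251  45  32 787]
```

The guard appears shut. As a cheap check I press the tongue lightly with closed fingers; contact should come at z≈0.106.

Emit:
carry_out(
  deltas=[
    [0,5,0,30,0],
    [0,0,0,35,0],
    [0,0,0,35,0],
    [0,0,0,35,0],
    [0,0,0,30,0],
    [0,0,0,17,0],
    [0,0,0,4,0],
    [0,0,0,2,0],
    [0,0,0,2,0],
    [0,0,0,0,0],
  ],
)

```text
time_s: 52.7
tcp_pos: [0.3937, 0.3529, 0.1107]
ee_rot: [0.0, 0.104, 0.995, 0.0]
contact_force: [-0.4, -0.2, 0.6]
finger_gap: 0.0002
grip_force: 0.0
```

Emit:
carry_out(
  deltas=[
    [0,0,0,2,0],
    [0,0,0,1,0],
    [0,0,0,0,0],
  ],
)

```text
time_s: 52.95
tcp_pos: [0.3935, 0.3527, 0.1074]
ee_rot: [0.0, 0.103, 0.995, 0.0]
contact_force: [-0.6, 0.2, 0.7]
finger_gap: 0.0004
grip_force: 0.0
```

Emit:
carry_out(
  deltas=[
    [0,0,0,1,0],
    [0,0,0,0,0],
  ],
)

```text
time_s: 53.12
tcp_pos: [0.3934, 0.3526, 0.1061]
ee_rot: [0.0, 0.104, 0.995, 0.0]
contact_force: [0.0, 0.7, 0.3]
finger_gap: 0.0004
grip_force: 0.1
```

Emit:
carry_out(
  deltas=[
    [0,0,0,1,0],
    [0,0,0,1,0],
    [0,0,0,0,0],
  ],
)

```text
time_s: 53.37
tcp_pos: [0.3934, 0.3528, 0.1056]
ee_rot: [0.001, 0.103, 0.995, 0.001]
contact_force: [-5.0, -3.1, 16.2]
finger_gap: -0.0003
grip_force: 8.0
```

Emit:
carry_out(
  deltas=[
    [0,0,0,-10,0],
    [0,0,0,-30,0],
    [0,0,0,-35,0],
    [0,0,0,-35,0],
    [0,0,0,-35,0],
    [0,0,0,0,0],
    [0,0,0,0,0],
  ],
)

```text
time_s: 53.95
tcp_pos: [0.394, 0.3531, 0.2512]
ee_rot: [0.002, 0.103, 0.995, 0.001]
contact_force: [0.5, 0.2, 0.1]
finger_gap: -0.0002
grip_force: 0.0
```

```bash
python3 - <<'E'
from h import *
bot.snapshot('side')
for r in bot.search_frame('bracket1_grip','side'):print(np.round(r['box']),r['p'])
im=bot.snapshot('side').astype(int);s0=np.load('pics/side.npy').astype(int)
# any aluminium bracket left on mat: compare start positions
c=cam('side')
for p in([.43,.184,.05],[.44,-.068,.05],[.45,-.18,.05]):
    u,v=proj(p,c)[0].astype(int);print(s0[v-2:v+3,u-2:u+3].mean(),im[v-2:v+3,u-2:u+3].mean())
F=R.from_euler('z',-.0693).as_matrix();o=np.array([.6315,-.1808,.1927])
for y in(0,.125,.375):
    for z in(-.021,-.008):  # lip top: locked / hung
        p=proj(F@np.array([-.114,y,z-.004])+o,c)[0].astype(int);print(y,z,p,im[p[1]-6:p[1]+7:2,p[0]].mean(1).round())
E
```

```text
[301. 206.  45.  42.] 0.86
111.70666666666666 45.013333333333335
119.62666666666667 82.13333333333334
119.52 82.46666666666667
0 -0.021 [310 230] [156.  71. 148. 145. 127. 148.  79.]
0 -0.008 [310 226] [ 51. 112. 156.  71. 148. 145. 127.]
0.125 -0.021 [287 206] [138. 142. 140. 140. 144. 156.  79.]
0.125 -0.008 [287 203] [145. 145. 139. 138. 141. 143. 145.]
0.375 -0.021 [248 166] [140.  99. 103. 128. 144. 117.  89.]
0.375 -0.008 [248 163] [158. 164. 112. 112. 135. 144. 150.]
```

```bash
python3 -c "
from station import bot
print(bot.finish_job())"
```

```text
the job is handed in; nothing more can be done
None
```

I handed the job in at about 54 s of robot time: the three aluminium brackets on the bench (the fourth was missing) are locked in slots 1, 2 and 4, I opened the guard to its stop, pressed the button fully and let go, and shut the guard again.

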